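# Change out the empty spools of a locked wire stand

## Robot

A 6-joint arm with a two-finger parallel gripper is mounted at the origin on the work surface. World frame = base frame: x ahead of the robot, y to its left, z up, the work surface at z = 0. Lengths are in mm, angles in rad, forces in N, time in s.
With the tool pointing down it reaches from about 375 to 975 mm from the base axis. Payload 3.8 kg.
Tool frame: the origin (TCP) lies at the very end of the fingers, on their centre line; the grasp point (between the pads) lies 19 mm behind it; z points along the fingers, x is the direction in which the jaws open and shut, and the axes are right-handed (so a half turn about z gives the same grasp; the last joint's range is limited). The gripper opens to 85 mm and grips with 20 to 120 N. Pads are 22 mm wide; open, the fingers measure 114 mm over their backs; the gripper's body (76 mm by 85 mm) begins 54 mm behind the grasp point. The pads swing forward as they close: fully open they stand 13 mm farther back than shut.
Start: joints at [-1.14, 0.264, 1.604, -0, 1.274, -0.037], TCP at [304.367, -602.477, 231.28] pointing down, gripper open.
Joint ranges: [-2.63, 2.63], [-0.94, 2.18], [0.31, 2.57], [-1.31, 4.45], [0, 2.66], [-2.55, 2.55]. Speed limits (rad/s): [2.57, 2.57, 3.14, 3.14, 3.14, 3.14].

## Interface

Orientations are given as a 3x3 rotation matrix whose columns are the frame's x, y, z axes.
In Python, from cell import * gives the robot as it stands.
- The arm moves only by the tool servo_tool, never from a script. Its argument "moves" is one flat list of numbers, 7 for each row, row after row: the opening, from 0 (shut) to 1 (fully open), then the shift along the world's x, y, z in cm, then the turn, a rotation vector about the world's x, y, z in rad. A call has 1 to 12 rows; each row shifts and turns the commanded pose from where the row before left it; what a row does not reach is not made up. A row lasts 1/12 s, in which the tool goes at most 41.7 mm and 7.16 degrees, less where a joint would pass 70% of its speed; a pose out of reach is approached as far as the arm can. A call with a gripper value outside its range is refused whole. The fingers move at their own pace and stop on an object; "force" is the grip in N (left out, the last holds). Time passes only in rows, so rows that do not move let the fingers close. It gives the time, the measured TCP pose, the force and the opening at its end, in the units of the state.
- get_state(): the state, without advancing time (a new reading comes with each control period).
- grab_frame(name): name is "scene" or "top" or "wrist"; returns a dict with "frame" (400x640x3 uint8, blue, green, red), "mtx" (3x3 intrinsics, pixels), "dist_coeffs" ([k1, k2, p1, p2, k3] as OpenCV has them; the pictures are not rectified), "rvec" (rotation vector, rad) and "tvec" (3), from world to camera coordinates, as OpenCV has them; the wrist camera has in their place "mount" (4x4, takes a point from camera to tool coordinates, whose origin is the TCP and whose axes are the tool frame's). Camera axes: x right, y down, z forward; pixel columns grow to the right and rows downward; lengths in mm; the calibration is good to about 2 mm. A picture is of the moment at which its call begins: read the wrist's pose just before it. There is no depth.
- close_job(): hands the job in, once; it reports no verdict.
The state is a dict: "time_s": time; "joints": joint angles; "joint_velocities": joint speeds; "tau": joint torques, N m; "tcp_pos": TCP position; "tcp_rot": TCP orientation; "force": force on the tool from outside, world axes, zero at the start; "ft_torque": the same for the moment, N m; "width": opening from 0.0 (shut) to 1.0 (fully open).
Only numpy, scipy, OpenCV 4.12 (cv2) and the standard library are available. Lean on these libraries where they do the work, as an engineer would, in place of code of your own. Each camera call takes 0.05 s, during which the arm holds its last target.

## Task

Take the empty spools off the wire stand: fit both prongs of the pin spanner into the two holes of the steel collar, turn the hold-down anticlockwise as far as it goes so that its arms stand between the spindles, then slide every empty spool up off its spindle and stand it upright in a compartment of its own in the yellow tray; the spools with wire stay on their spindles. When the empties are out, lock the stand again by turning the hold-down back clockwise as far as it goes; turn it only with the spanner, both prongs in. Leave the spanner lying wholly on the blue mat, prongs down, and leave the other things on the table alone.

Things in the scene. Friction and masses are not known exactly. Their poses are not given: they have to be found in the camera images.
- holddown (a joint): Angle of the orange five-arm hold-down on the wire stand, rad: 0 is locked (one arm over the inner edge of each spool, an 8 mm gap above it; a stop), 0 to 0.08 at the start; grows anticlockwise seen from above, to a stop at 0.628 (released, arms midway between the spindles). Stiff: about 0.6 N m to turn, stays where it is left.
- collar_top (a point): Centre of the top face of the steel collar (68 mm diameter, top 118 mm above the table) that crowns the hold-down; z up, x along the line through its two pin holes, turning with the hold-down. Holes: 10.5 mm diameter, 12 mm deep, centres 22 mm either side of this point (44 mm apart). The arms below reach 89 mm from the axis, are 18 mm wide and lie 84 to 92 mm above the table (ribs to 97 mm).
- stand: The wire stand, fixed: round plywood deck 256 mm across, top 18 mm above the table. Origin under its centre, at table height. Five upright steel spindles, 14 mm diameter and 60 mm tall above the deck, stand 96 mm from the centre, the first along its +x and then every 72 degrees; some may be bare.
- spanner_grip (a point): Centre of the pin spanner's black grip (110 long, 18 wide, 24 mm tall, flat sides); x runs along the spanner towards its head, z up. It lies level on its grip and prong tips; its underside is 12 mm below this point. The steel head is 110 mm ahead in x; head and neck plate are 14 to 20 mm above the underside. 173 mm long overall, 160 g; balances about 28 mm ahead of this point.
- prong_a (a point): Tip of one round-ended prong of the spanner (6 mm diameter, 14 mm long, pointing down): 110 mm ahead of the grip centre, 22 mm to its left, level with the grip's underside.
- prong_b (a point): Tip of the other prong: the same, 22 mm to the right.
- mat: Blue tool mat, fixed, 240 (its x) by 150 mm (its y), 3 mm thick, under the spanner. Origin at the centre of its underside.
- tray: Yellow loose tray, 180 by 180 mm, 34 mm high, walls, floor and the crossed dividers 4 mm thick: four open compartments 84 by 84 mm, centred 44 mm either side of the centre in its x and y. Origin at the centre of its underside.
- empty_a_mid (a point): Centre (half-way up) of an empty white spool, no wire, only its thin core between two flanges: flanges 58 mm diameter and 6 mm thick at its top and bottom, core 29 mm, 56 mm tall overall, 21 mm bore, about 50 g, axis z up. Can be gripped by the rim of its top flange. Stands over a spindle. None if absent: two or three empties are on the stand.
- empty_b_mid (a point): Centre (half-way up) of an empty white spool, no wire, only its thin core between two flanges: flanges 58 mm diameter and 6 mm thick at its top and bottom, core 29 mm, 56 mm tall overall, 21 mm bore, about 50 g, axis z up. Can be gripped by the rim of its top flange. Stands over a spindle. None if absent: two or three empties are on the stand.
- empty_c_mid (a point): Centre (half-way up) of an empty white spool, no wire, only its thin core between two flanges: flanges 58 mm diameter and 6 mm thick at its top and bottom, core 29 mm, 56 mm tall overall, 21 mm bore, about 50 g, axis z up. Can be gripped by the rim of its top flange. Stands over a spindle. None if absent: two or three empties are on the stand.
- wire_red_mid (a point): Centre (half-way up) of a white spool full of red wire: 58 mm diameter, 56 mm tall, 21 mm bore, about 160 g, axis z up, standing over a spindle. None if absent: one or two full ones are on the stand.
- wire_green_mid (a point): Centre (half-way up) of a white spool full of green wire: 58 mm diameter, 56 mm tall, 21 mm bore, about 160 g, axis z up, standing over a spindle. None if absent: one or two full ones are on the stand.
- mouse: Bystander, to be left alone: black computer mouse, 90 mm long. Origin at its underside.
- battery_pack: Bystander, to be left alone: battery holder with four cells, 64 mm square. Origin at its underside.
- tumbler: Bystander, to be left alone: glass tumbler, 68 mm across, 85 mm tall. Origin at its underside.
- parts_jar: Bystander, to be left alone: parts jar with a green lid, 60 mm across. Origin at its underside.
- phone: Bystander, to be left alone: dark phone, 150 by 72 mm. Origin at its underside.
- screwdriver: Bystander, to be left alone: green-handled screwdriver.

How it is judged (in metres and radians):
On the way, in this order (a step that is already met when the one before it is completed fails the run):
1. both prongs are in the collar's holes, the hold-down still locked (z of each of prong_a, prong_b in the frame of collar_top below -0.004 m and horizontal distance between each of prong_a, prong_b and collar_top below 0.03 m and value of joint holddown below 0.2 rad), for 0.1 s.
2. the hold-down has been turned to its released position with both prongs in the holes (z of each of prong_a, prong_b in the frame of collar_top below -0.004 m and horizontal distance between each of prong_a, prong_b and collar_top below 0.03 m and value of joint holddown above 0.53 rad), for 0.1 s.
3. every empty spool stands in the tray, the hold-down released (x of empty_a_mid in the frame of tray between -0.075 and 0.075 m and y of empty_a_mid in the frame of tray between -0.075 and 0.075 m and z of empty_a_mid in the frame of tray between 0.024 and 0.038 m and angle between each of empty_a_mid, empty_b_mid, empty_c_mid's own z axis and vertical below 0.12 rad and x of empty_b_mid in the frame of tray between -0.075 and 0.075 m and y of empty_b_mid in the frame of tray between -0.075 and 0.075 m and z of empty_b_mid in the frame of tray between 0.024 and 0.038 m and x of empty_c_mid in the frame of tray between -0.075 and 0.075 m and y of empty_c_mid in the frame of tray between -0.075 and 0.075 m and z of empty_c_mid in the frame of tray between 0.024 and 0.038 m and value of joint holddown above 0.4 rad), for 0.1 s.
4. the hold-down has been turned back to its locked position with both prongs in the holes (z of each of prong_a, prong_b in the frame of collar_top below -0.004 m and horizontal distance between each of prong_a, prong_b and collar_top below 0.03 m and value of joint holddown below 0.1 rad), for 0.1 s.
At the end, for the whole second after the job is handed in: The hold-down is back below 0.1 rad; every empty spool present stands upright (within 0.12 rad) on the floor of a tray compartment; the full spools stand where they were (within 12 mm); the spanner lies wholly on the mat, prongs down (grip centre and both prong tips over it, and at resting height) (value of joint holddown below 0.1 rad and x of empty_a_mid in the frame of tray between -0.075 and 0.075 m and y of empty_a_mid in the frame of tray between -0.075 and 0.075 m and z of empty_a_mid in the frame of tray between 0.024 and 0.038 m and angle between each of empty_a_mid, empty_b_mid, empty_c_mid, wire_red_mid, wire_green_mid's own z axis and vertical below 0.12 rad and x of empty_b_mid in the frame of tray between -0.075 and 0.075 m and y of empty_b_mid in the frame of tray between -0.075 and 0.075 m and z of empty_b_mid in the frame of tray between 0.024 and 0.038 m and x of empty_c_mid in the frame of tray between -0.075 and 0.075 m and y of empty_c_mid in the frame of tray between -0.075 and 0.075 m and z of empty_c_mid in the frame of tray between 0.024 and 0.038 m and distance of each of wire_red_mid, wire_green_mid from where it was at the start of the episode below 0.012 m and x of spanner_grip in the frame of mat between -0.122 and 0.122 m and y of spanner_grip in the frame of mat between -0.077 and 0.077 m and x of prong_a in the frame of mat between -0.122 and 0.122 m and y of prong_a in the frame of mat between -0.077 and 0.077 m and x of prong_b in the frame of mat between -0.122 and 0.122 m and y of prong_b in the frame of mat between -0.077 and 0.077 m and z of spanner_grip in the frame of mat below 0.021 m and z of each of prong_a, prong_b in the frame of mat below 0.009 m and angle between tray's own z axis and vertical below 0.1 rad); the robot touches nothing.
It fails at once if the hold-down is turned (faster than 0.08 rad/s) without both prongs in its holes ((velocity of joint holddown above 0.08 rad/s or velocity of joint holddown below -0.08 rad/s) and not (z of each of prong_a, prong_b in the frame of collar_top below -0.004 m and horizontal distance between each of prong_a, prong_b and collar_top below 0.03 m)).
It fails at once if a bystander is moved more than 50 mm (distance of any of mouse, battery_pack, tumbler, parts_jar, phone, screwdriver from where it was at the start of the episode above 0.05 m).
Of empty_a, empty_b, empty_c only 2 to 3 are there at a start; the rules pass over those that are not, and their reading is None.
Of wire_red, wire_green only 1 to 2 are there at a start; the rules pass over those that are not, and their reading is None.
At some moment in a run one of spanner, tray may be knocked a few centimetres aside while the robot is not near it.
It also fails if it takes over 200 s, if anything falls off the work surface, if the arm or the gripper's body presses on something with over 40 N, if the wrist force passes 120 N, or if a joint passes its speed limit or range.

## Working session

There is one attempt and no reset: what is moved stays moved. The work goes in short steps, Python scripts to look and compute and a tool call to move; the robot and the scene stay as the last step left them, time stands still between calls to the robot, and variables do not carry over. Pictures are saved under pics/ and viewed, and the job is handed in when it is done.

Besides the shell and the picture viewer there is one more tool, called after "Request:" as name(argument=value, ...) on one line, values as JSON. servo_tool: Moves the arm, as the interface text tells. Its arguments: {"type":"object","properties":{"moves":{"type":"array","items":{"type":"number"}},"force":{"type":"number"}},"required":["moves"]}

```bash
ls; mkdir -p pics; cat > h.py <<'E'
from cell import *
import numpy as np, cv2
def snap(n,fn):
    s=get_state(); f=grab_frame(n); cv2.imwrite('pics/'+fn,f['frame']); return s,f
def cam(f,s=None):
    if 'rvec' in f:
        R,_=cv2.Rodrigues(np.array(f['rvec'],float)); t=np.array(f['tvec'],float).reshape(3)
        return R.T, -R.T@t   # cam->world
    M=np.array(f['mount']); Rt=np.array(s['tcp_rot']); p=np.array(s['tcp_pos'])
    return Rt@M[:3,:3], Rt@M[:3,3]+p
def onz(f,uv,z,s=None):
    R,c=cam(f,s); uv=np.array(uv,float).reshape(-1,1,2)
    n=cv2.undistortPoints(uv,np.array(f['mtx']),np.array(f['dist_coeffs'])).reshape(-1,2)
    d=np.c_[n,np.ones(len(n))]@R.T
    return c+d*((z-c[2])/d[:,2])[:,None]
def proj(f,P,s=None):
    R,c=cam(f,s); P=np.array(P,float).reshape(-1,3)
    rv,_=cv2.Rodrigues(R.T); return cv2.projectPoints(P,rv,-R.T@c,np.array(f['mtx']),np.array(f['dist_coeffs']))[0].reshape(-1,2)
E
python3 - <<'E'
from h import *
s,f=snap('top','t0.png'); print(cam(f)); snap('scene','s0.png'); s2,f=snap('wrist','w0.png'); print(f['mtx'],f['mount'],s2)
E
```

```text
pics
(array([[-0.01891503, -0.99172079,  0.12701216],
       [-0.99974548,  0.01719803, -0.01460152],
       [ 0.01229628, -0.12725602, -0.99179368]]), array([ 399.33584732,   16.16104529, 1411.661875  ]))
[[340.57645416   0.         325.23284706]
 [  0.         340.57645416 196.74309938]
 [  0.           0.           1.        ]] [[ 9.99999961e-01 -2.77046489e-04 -4.64335032e-05  6.15679242e-01]
 [ 2.79007705e-04  9.60354904e-01  2.78780166e-01 -7.11292161e+01]
 [-3.26424237e-05 -2.78780168e-01  9.60354943e-01 -1.42307350e+02]
 [ 0.00000000e+00  0.00000000e+00  0.00000000e+00  1.00000000e+00]] {'time_s': 0.1, 'joints': array([-1.13992243e+00,  2.64682729e-01,  1.60524654e+00, -5.38531563e-06,
        1.27370526e+00, -3.69172831e-02]), 'joint_velocities': array([-0.0015959 , -0.00196314, -0.00230993, -0.0002019 ,  0.00318422,
       -0.00112623]), 'tau': array([-8.59413421e-05, -5.16709507e+01, -3.68591201e+01, -9.20517346e-05,
        6.21180530e-03,  7.72652470e-06]), 'tcp_pos': array([ 304.07637811, -601.88412577,  230.07830174]), 'tcp_rot': array([[ 4.50916402e-01, -8.92565775e-01, -8.57497966e-04],
       [-8.92563854e-01, -4.50917212e-01,  1.85309814e-03],
       [-2.04067257e-03, -7.02206550e-05, -9.99997915e-01]]), 'force': array([ 0.08202675,  0.36331543, -0.91804617]), 'ft_torque': array([-0.0033631 , -0.01538088, -0.04533513]), 'width': 1.001519836155236}
```

View pics/t0.png

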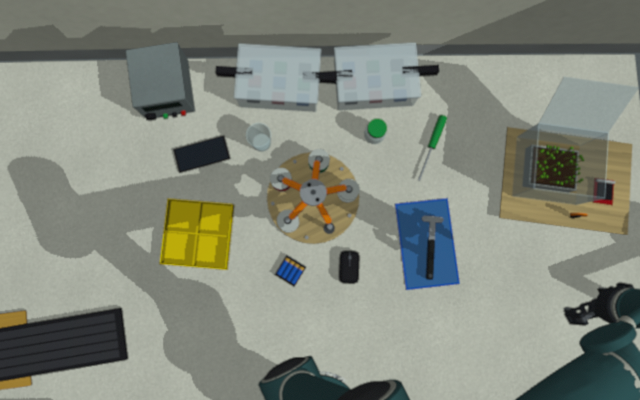

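View pics/s0.png

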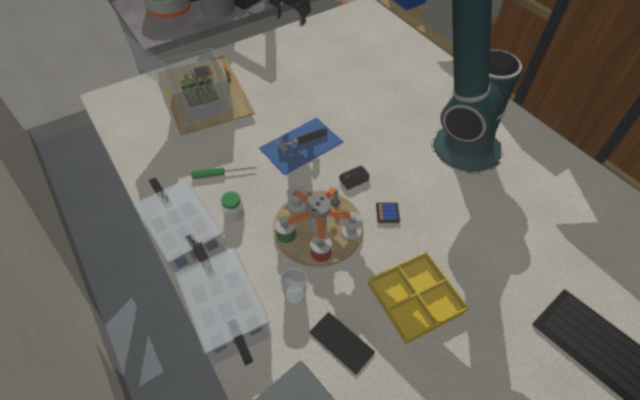

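View pics/w0.png

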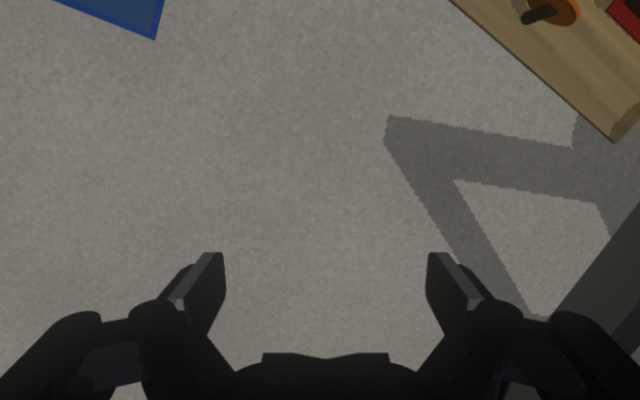

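```bash
python3 - <<'E'
import cv2
a=cv2.imread('pics/t0.png'); b=cv2.imread('pics/s0.png')
cv2.imwrite('pics/t0c.png',cv2.resize(a[140:260,240:400],None,fx=5,fy=5,interpolation=2))
cv2.imwrite('pics/s0c.png',cv2.resize(b[170:290,250:410],None,fx=5,fy=5,interpolation=2))
cv2.imwrite('pics/t0d.png',cv2.resize(a[190:300,380:480],None,fx=5,fy=5,interpolation=2))
E
```

```text
(no output)
```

View pics/t0c.png

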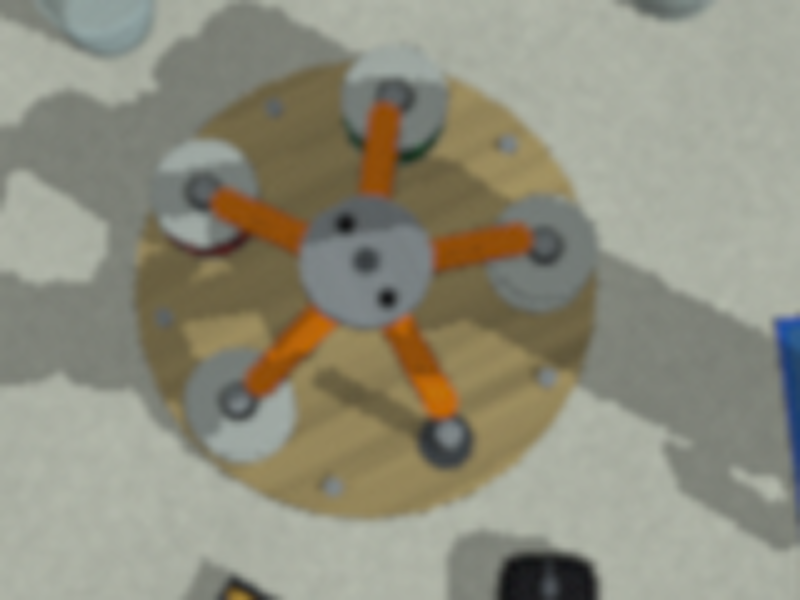

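View pics/s0c.png

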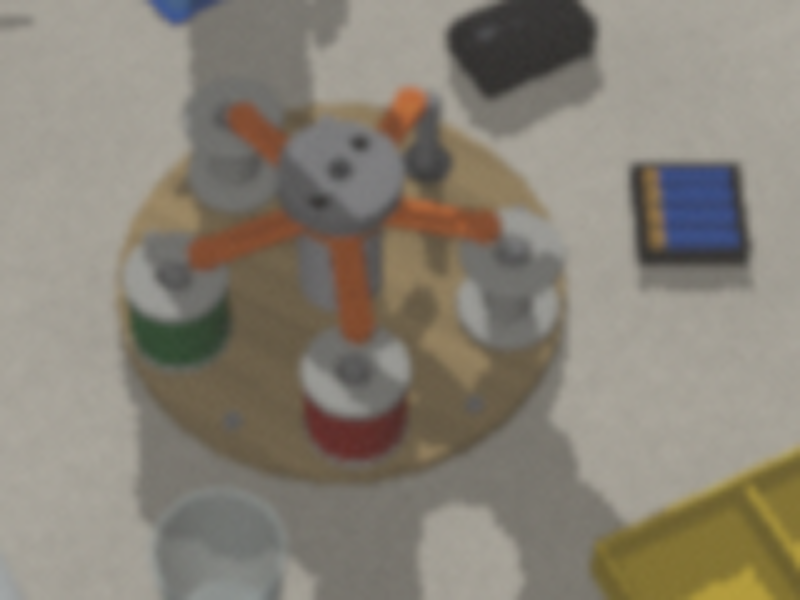

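View pics/t0d.png

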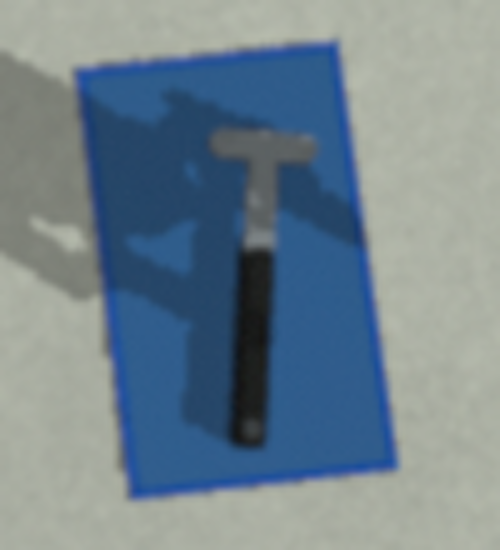

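```bash
cat > m0.py <<'E'
from h import *
s,f=snap('top','tmp.png')
def c(u,ox,oy): u=np.array(u,float).reshape(-1,2); return (u+.5)/5-.5+[ox,oy]
S=c([[346,223],[387,298],[367,260]],240,140)
P=onz(f,S,118); print('holes,ctr',P.round(1)); d=P[0]-P[1]; print(np.linalg.norm(d),np.degrees(np.arctan2(d[1],d[0])),(P[0]+P[1])/2)
im=f['frame']; hsv=cv2.cvtColor(im,cv2.COLOR_BGR2HSV)
print('spool tops', onz(f,c([[395,97],[203,188],[543,245],[238,401]],240,140),78).round(1), 'bare',onz(f,c([447,435],240,140),78).round(1))
print('deck ctr',onz(f,c([366,288],240,140),18).round(1))
def pick(name,lo,hi,z,roi):
    m=cv2.inRange(hsv,np.array(lo),np.array(hi)); k=np.zeros_like(m); x0,y0,x1,y1=roi; k[y0:y1,x0:x1]=m[y0:y1,x0:x1]
    k=cv2.morphologyEx(k,cv2.MORPH_CLOSE,np.ones((5,5)))
    cs=max(cv2.findContours(k,0,1)[0],key=cv2.contourArea)
    # metric outline
    W=onz(f,cv2.convexHull(cs).reshape(-1,2),z)[:,:2].astype(np.float32)
    r=cv2.minAreaRect(W); print(name,np.round(r[0],1),np.round(r[1],1),round(r[2],1)); return r
pick('mat',(100,120,40),(125,255,255),3,(380,180,480,300))
pick('tray(z34)',(20,120,60),(35,255,255),34,(150,180,245,285))
pick('tray(z0)',(20,120,60),(35,255,255),0,(150,180,245,285))
H=c([[212,145],[316,145],[264,145],[251,345],[259,255],[246,430]],380,190)
W=onz(f,H,21); W[3:]=onz(f,H[3:],27); print('span',W.round(1)); d=W[2]-W[3]; print('axis deg',np.degrees(np.arctan2(d[1],d[0])),np.linalg.norm(d), np.linalg.norm(W[0]-W[1]))
E
python3 m0.py
```

```text
holes,ctr [[605.8  22.2 118. ]
 [566.6   1.9 118. ]
 [586.5  11.8 118. ]]
44.151554885084764 27.422400899408387 [586.23608093  12.06704716 118.        ]
spool tops [[679.7  -4.8  78. ]
 [632.3  97.9  78. ]
 [598.7 -81.6  78. ]
 [518.7  80.6  78. ]] bare [[498.9 -28.6  78. ]]
deck ctr [[585.3  12.3  18. ]]
mat [ 453.8 -300.2] [237.  147.5] 5.1
tray(z34) [489.9 327.5] [183.5 178. ] 84.2
tray(z0) [492.2 335.2] [188.  182.4] 84.2
span [[ 520.5 -286.5   21. ]
 [ 519.4 -344.    21. ]
 [ 520.  -315.2   21. ]
 [ 410.9 -301.7   27. ]
 [ 459.4 -308.3   27. ]
 [ 365.4 -296.9   27. ]]
axis deg -7.090277679864104 110.0774820233883 57.45920396261774
```

Request:
servo_tool(moves=[1, 1.1, 2.5, 0, 0, 0, 0.12, 1, 1.1, 2.5, 0, 0, 0, 0.12, 1, 1.1, 2.5, 0, 0, 0, 0.12, 1, 1.1, 2.5, 0, 0, 0, 0.12, 1, 1.1, 2.5, 0, 0, 0, 0.12, 1, 1.1, 2.5, 0, 0, 0, 0.12, 1, 1.1, 2.5, 0, 0, 0, 0.12, 1, 1.1, 2.5, 0, 0, 0, 0.12, 1, 1.1, 2.5, 0, 0, 0, 0.12, 1, 1.1, 2.5, 0, 0, 0, 0.12, 1, 1.1, 2.5, 0, 0, 0, 0.12, 1, 1.1, 2.2, 0, 0, 0, 0.12])

```text
time_s: 1.2
tcp_pos: [436.5, -303.8, 231.1]
tcp_rot: [[0.942, 0.336, -0.0], [0.336, -0.942, 0.0], [-0.0, -0.0, -1.0]]
force: [0.6, 0.1, -0.1]
width: 0.998
```

Request:
servo_tool(moves=[1, 0, 0, -0.3, 0, 0, 0.12, 1, 0, 0, -0.3, 0, 0, 0.12, 1, 0, 0, -0.3, 0, 0, 0.12, 1, 0, 0, -0.3, 0, 0, 0.12, 1, 0, 0, -0.3, 0, 0, 0.12, 1, 0, 0, -0.3, 0, 0, 0.12, 1, 0, 0, -0.3, 0, 0, 0.12, 1, 0, 0, -0.3, 0, 0, 0.12, 1, 0, 0, -0.3, 0, 0, 0.1, 1, 0, 0, 0, 0, 0, 0, 1, 0, 0, 0, 0, 0, 0])

```text
time_s: 2.12
tcp_pos: [436.1, -305.3, 204.0]
tcp_rot: [[0.176, 0.984, -0.001], [0.984, -0.176, 0.0], [0.0, -0.001, -1.0]]
force: [0.4, -1.2, 0.4]
width: 1.0
```

```bash
python3 - <<'E'
from h import *
s,f=snap('wrist','w1.png'); print(s['tcp_pos'],s['tcp_rot'],s['joints'],s['time_s'])
E
```

```text
[ 436.1304232  -305.29136377  203.96671965] [[ 1.75708938e-01  9.84441988e-01 -5.84421127e-04]
 [ 9.84442106e-01 -1.75708698e-01  4.40340291e-04]
 [ 3.30801596e-04 -6.52700490e-04 -9.99999732e-01]] [-6.57509911e-01  1.37827421e-02  1.93847881e+00 -9.29680588e-06
  1.19006279e+00 -2.05167701e+00] 2.1167
```

View pics/w1.png

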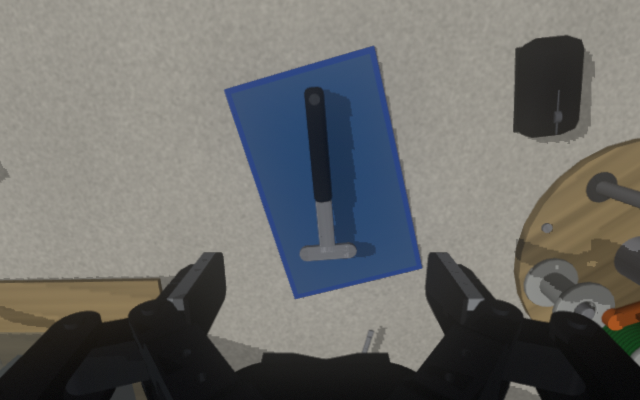

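```bash
cat > span.py <<'E'
from h import *
def span(f,s,z0=3):
    im=f['frame']; h=cv2.cvtColor(im,cv2.COLOR_BGR2HSV)
    mat=cv2.inRange(h,np.array((95,90,20)),np.array((130,255,255)))
    cs=max(cv2.findContours(mat,0,1)[0],key=cv2.contourArea); hull=cv2.convexHull(cs)
    m=np.zeros(mat.shape,np.uint8); cv2.fillPoly(m,[hull],255); m=cv2.erode(m,np.ones((7,7)))
    obj=cv2.bitwise_and(m,cv2.bitwise_not(mat)); 
    grey=cv2.inRange(h,np.array((0,0,75)),np.array((180,70,255)))
    head=cv2.bitwise_and(obj,grey)
    blk=cv2.bitwise_and(obj,cv2.inRange(h,np.array((0,0,0)),np.array((180,255,70))))
    def big(x):
        x=cv2.morphologyEx(x,cv2.MORPH_OPEN,np.ones((3,3))); c=max(cv2.findContours(x,0,1)[0],key=cv2.contourArea); return c
    r=cv2.minAreaRect(onz(f,hull.reshape(-1,2),z0,s)[:,:2].astype(np.float32)); print('mat',np.round(r[0],1),np.round(r[1],1),round(r[2],1))
    return big(head),big(blk)
if __name__=='__main__':
    s,f=snap('wrist','tmp.png')
    hd,bk=span(f,s)
    v=f['frame'].copy(); cv2.drawContours(v,[hd],-1,(0,255,0),1); cv2.drawContours(v,[bk],-1,(0,0,255),1); cv2.imwrite('pics/v1.png',v)
    for n,c,z in(('head',hd,23),('grip',bk,27)):
        W=onz(f,c.reshape(-1,2),z,s)[:,:2].astype(np.float32); r=cv2.minAreaRect(W); print(n,np.round(r[0],1),np.round(r[1],1),round(r[2],1), 'bbox',W.min(0),W.max(0))
E
python3 span.py
```

```text
mat [ 453.  -303.7] [238.5 149. ] 5.2
head [ 494.8 -315.5] [58.6 62.7] 84.7 bbox [ 463.03162 -347.06683] [ 527.9626  -288.29153]
grip [ 370.8 -304.8] [15.3 30.8] 79.7 bbox [ 355.5606 -312.539 ] [ 386.13596 -295.1588 ]
```

View pics/v1.png

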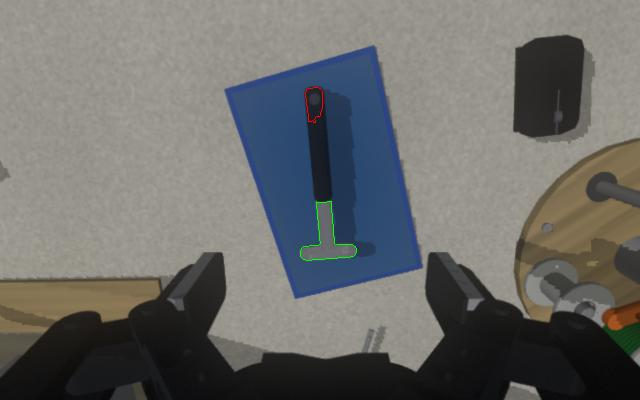

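```bash
python3 - <<'E'
import cv2
h=cv2.imread('pics/w1.png'); print(h[130,300:350].tolist())
E
sed -i 's/(180,255,70)/(180,255,62)/; s/(95,90,20)/(95,90,63)/' span.py
cat >> span.py <<'E'
    W=onz(f,hd.reshape(-1,2),23,s)[:,:2]; x=W[:,0]; t=W[x>x.max()-17]  # crosspiece
    r=cv2.minAreaRect(t.astype(np.float32)); print('cross',np.round(r[0],1),np.round(r[1],1),round(r[2],1))
E
python3 span.py
```

```text
[[112, 73, 43], [113, 74, 44], [113, 73, 44], [113, 73, 43], [113, 74, 43], [113, 73, 43], [110, 72, 42], [91, 60, 36], [48, 34, 26], [38, 30, 24], [38, 30, 25], [39, 30, 25], [39, 30, 25], [38, 30, 24], [39, 30, 25], [39, 30, 26], [39, 29, 25], [39, 30, 25], [39, 30, 25], [39, 30, 25], [39, 30, 25], [38, 28, 23], [37, 29, 23], [35, 25, 20], [36, 27, 21], [36, 25, 19], [51, 33, 22], [75, 49, 30], [83, 54, 32], [84, 55, 32], [83, 54, 32], [84, 54, 33], [84, 55, 33], [84, 55, 33], [83, 54, 31], [85, 55, 33], [84, 55, 33], [84, 56, 34], [84, 55, 32], [84, 55, 32], [84, 55, 33], [84, 56, 33], [84, 56, 34], [85, 56, 34], [85, 56, 34], [84, 56, 35], [84, 55, 33], [83, 55, 33], [84, 55, 33], [84, 56, 34]]
mat [ 453.1 -303.7] [238.5 149. ] 5.2
head [ 494.9 -315.6] [58.6 62.8] 84.8 bbox [ 463.2794 -347.0048] [ 528.06335 -288.41156]
grip [ 409.  -307.2] [ 17.5 107.3] 84.6 bbox [ 355.2582  -319.96133] [ 462.32004 -294.35815]
cross [ 518.2 -317.7] [58.6 16.1] 84.8
```

View pics/v1.png

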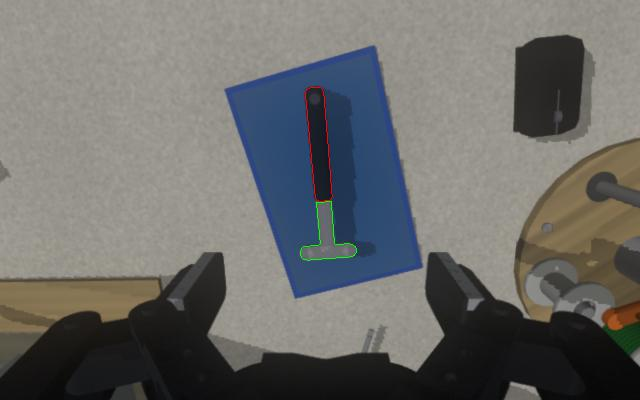

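Request:
servo_tool(moves=[1, 0.1, -0.45, -2, 0, 0, 0.08, 1, 0, 0, -2, 0, 0, 0, 0.6, 0, 0, -2, 0, 0, 0, 0.6, 0, 0, -2, 0, 0, 0, 0.6, 0, 0, -2, 0, 0, 0, 0.6, 0, 0, -2, 0, 0, 0, 0.6, 0, 0, -2, 0, 0, 0, 0.6, 0, 0, -2, 0, 0, 0, 0.6, 0, 0, -2, 0, 0, 0, 0.6, 0, 0, -1, 0, 0, 0, 0.6, 0, 0, -0.5, 0, 0, 0, 0.6, 0, 0, 0, 0, 0, 0])

```text
time_s: 3.27
tcp_pos: [436.8, -309.5, 8.4]
tcp_rot: [[0.094, 0.996, -0.002], [0.996, -0.094, 0.001], [0.001, -0.002, -1.0]]
force: [-0.1, -0.0, 0.3]
width: 0.602
```

```bash
python3 - <<'E'
from h import *
s,f=snap('wrist','w2.png'); print(s['tcp_pos'],s['tcp_rot'],s['force'],s['time_s'])
E
```

```text
[ 436.78398781 -309.51494418    8.39253546] [[ 0.09421326  0.99555077 -0.001587  ]
 [ 0.99555144 -0.09421134  0.00124484]
 [ 0.00108979 -0.00169722 -0.99999797]] [-0.09323604 -0.01311835  0.25992409] 3.2667
```

View pics/w2.png

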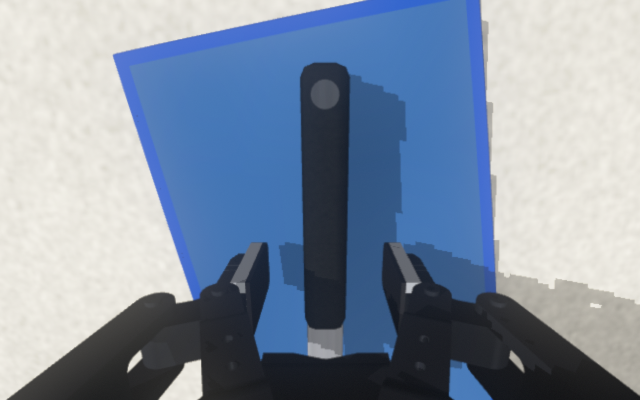

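Request:
servo_tool(moves=[0.6, 0, 0, -0.3, 0, 0, 0, 0, 0, 0, 0, 0, 0, 0, 0, 0, 0, 0, 0, 0, 0, 0, 0, 0, 0, 0, 0, 0, 0, 0, 0, 0, 0, 0, 0, 0, 0, 0, 0, 0, 0, 0, 0, 0, 0, 0, 0, 0, 0], force=80)

```text
time_s: 3.9
tcp_pos: [438.1, -310.6, 7.5]
tcp_rot: [[0.094, 0.996, 0.002], [0.996, -0.094, -0.001], [-0.001, 0.002, -1.0]]
force: [-0.4, 0.1, 6.3]
width: 0.192
```

```bash
python3 - <<'E'
from h import *
s,f=snap('wrist','w3.png'); print(s['tcp_pos'],s['tcp_rot'],s['force'],s['time_s'],s['width'])
v=f['frame'][40:360]
E
```

```text
[ 438.14165325 -310.57771217    7.45739295] [[ 9.37474542e-02  9.95594876e-01  1.50281371e-03]
 [ 9.95595509e-01 -9.37457867e-02 -1.14417191e-03]
 [-9.98249237e-04  1.60345778e-03 -9.99998216e-01]] [-0.40887252  0.09313011  6.25476008] 3.9 0.1922607124987064
```

View pics/w3.png

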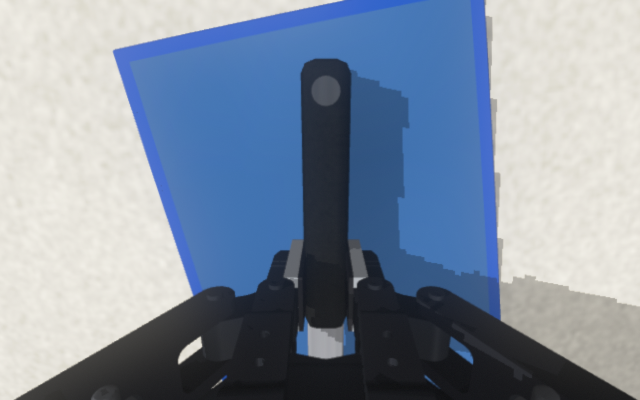

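Request:
servo_tool(moves=[0, 0, 0, 0.5, 0, 0, 0, 0, 0, 0, 1, 0, 0, 0, 0, 0, 0, 2, 0, 0, 0, 0, 0, 0, 3, 0, 0, 0, 0, 0, 0, 3, 0, 0, 0, 0, 0, 0, 3, 0, 0, 0, 0, 0, 0, 3, 0, 0, 0, 0, 0, 0, 3, 0, 0, 0, 0, 0, 0, 3, 0, 0, 0, 0, 0, 0, 3, 0, 0, 0, 0, 0, 0, 3, 0, 0, 0, 0, 0, 0, 1.7, 0, 0, 0])

```text
time_s: 4.95
tcp_pos: [438.0, -310.5, 302.9]
tcp_rot: [[0.094, 0.996, 0.004], [0.996, -0.094, -0.003], [-0.003, 0.004, -1.0]]
force: [0.4, -0.2, -2.3]
width: 0.191
```

Request:
servo_tool(moves=[0, 1.8, 3, 0, 0, 0, -0.083, 0, 1.8, 3, 0, 0, 0, -0.083, 0, 1.8, 3, 0, 0, 0, -0.083, 0, 1.8, 3, 0, 0, 0, -0.083, 0, 1.8, 3, 0, 0, 0, -0.083, 0, 1.8, 3, 0, 0, 0, -0.083, 0, 1.8, 3, 0, 0, 0, -0.083, 0, 1.8, 3, 0, 0, 0, -0.083, 0, 1.8, 3, 0, 0, 0, -0.083, 0, 1.8, 3, 0, 0, 0, -0.083, 0, 1.8, 3, 0, 0, 0, -0.083, 0, 1.8, 3, 0, 0, 0, -0.083])

```text
time_s: 5.95
tcp_pos: [653.4, 51.7, 298.4]
tcp_rot: [[0.888, 0.459, -0.001], [0.459, -0.888, -0.0], [-0.001, -0.0, -1.0]]
force: [1.3, -0.5, -1.2]
width: 0.189
```

Request:
servo_tool(moves=[0, 0, 0, 0, 0, 0, 0, 0, 0, 0, 0, 0, 0, 0, 0, 0, 0, 0, 0, 0, 0])

```text
time_s: 6.2
tcp_pos: [652.7, 49.9, 298.0]
tcp_rot: [[0.886, 0.464, -0.001], [0.464, -0.886, -0.001], [-0.001, 0.0, -1.0]]
force: [0.2, 0.2, -2.3]
width: 0.188
```

```bash
python3 - <<'E'
from h import *
s,f=snap('wrist','w4.png'); print(s['tcp_pos'],s['tcp_rot'],s['force'],s['time_s'],s['width'])
snap('scene','s4.png');snap('top','t4.png')
E
```

```text
[652.74820151  49.88255419 298.00608882] [[ 8.85826993e-01  4.64013913e-01 -1.27576031e-03]
 [ 4.64013289e-01 -8.85827907e-01 -7.65529375e-04]
 [-1.48532036e-03  8.61568476e-05 -9.99998893e-01]] [ 0.24956117  0.20721838 -2.29000748] 6.2 0.18756730337913566
```

View pics/w4.png

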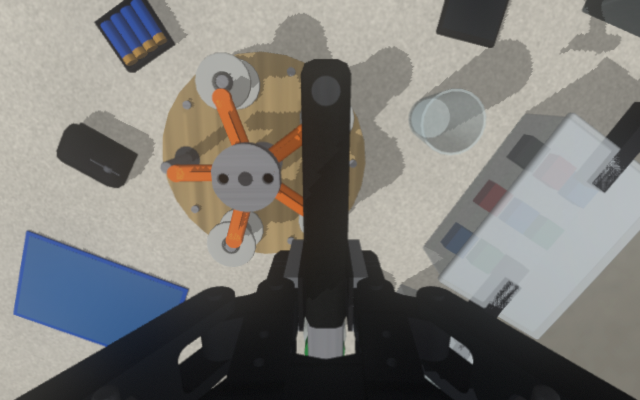

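View pics/s4.png

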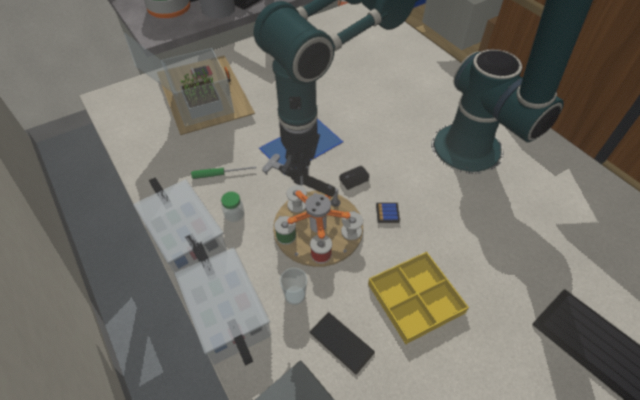

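```bash
cat > collar.py <<'E'
from h import *
def holes(f,s,roi,z=118):
    x0,y0,x1,y1=roi; g=cv2.cvtColor(f['frame'],cv2.COLOR_BGR2GRAY)[y0:y1,x0:x1]
    m=cv2.inRange(g,0,45); n,l,st,ce=cv2.connectedComponentsWithStats(m)
    for i in range(1,n):
        if st[i,4]>15: 
            p=ce[i]+[x0,y0]; print(st[i].tolist(),p.round(1),onz(f,p,z,s).round(1), np.hypot(*(p-ce[i])))
E
python3 - <<'E'
from collar import *
s=get_state(); f=grab_frame('wrist'); holes(f,s,(205,140,285,215))
E
```

```text
[59, 33, 9, 8, 52] [268.  176.7] [[605.   20.4 118. ]] 248.2438317461282
```

```bash
sed -i 's/inRange(g,0,45)/inRange(g,0,65)/' collar.py; python3 - <<'E'
from collar import *
s=get_state(); f=grab_frame('wrist'); holes(f,s,(212,145,280,210))
g=cv2.resize(f['frame'][130:230,190:310],None,fx=6,fy=6,interpolation=2); cv2.imwrite('pics/w5.png',g)
E
```

```text
[7, 28, 9, 9, 64] [223.1 177.2] [[ 5.665e+02 -3.000e-01  1.180e+02]] 256.8443108188305
[52, 28, 9, 9, 70] [267.9 176.8] [[605.2  20.2 118. ]] 256.8443108188305
```

View pics/w5.png

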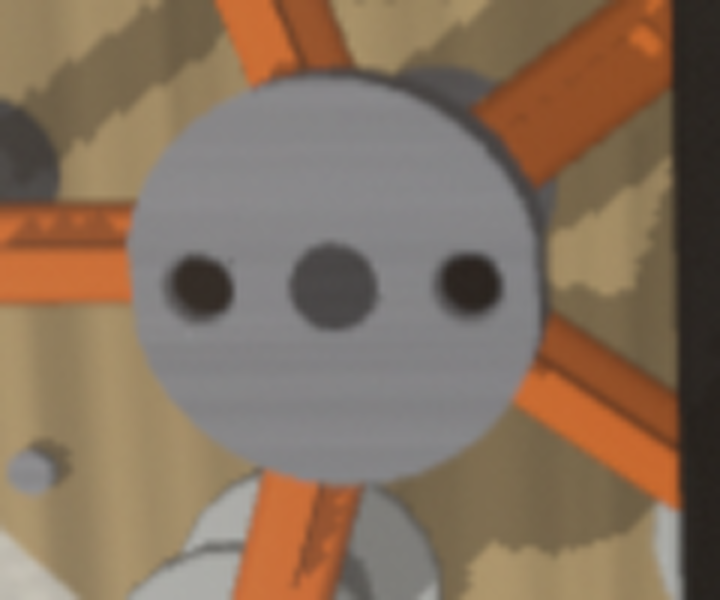

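```bash
python3 - <<'E'
from h import *
f=grab_frame('wrist'); M=np.array(f['mount'])
def tool(uv,zt):
    n=cv2.undistortPoints(np.array(uv,float).reshape(-1,1,2),np.array(f['mtx']),np.array(f['dist_coeffs'])).reshape(-1,2)
    d=np.c_[n,np.ones(len(n))]@M[:3,:3].T; c=M[:3,3]; return c+d*((zt-c[2])/d[:,2])[:,None]
g=f['frame'][50:110,290:365]; cv2.imwrite('pics/w6.png',cv2.resize(g,None,fx=8,fy=8,interpolation=2))
print(tool([[326,60],[325,90],[303,75],[349,75],[303,200],[350,200],[324,325]],-19.5).round(1))
E
```

```text
[[  0.8 -82.4 -19.5]
 [  0.5 -72.6 -19.5]
 [ -7.  -77.6 -19.5]
 [  8.7 -77.6 -19.5]
 [ -7.8 -33.  -19.5]
 [  9.9 -33.  -19.5]
 [  0.   22.1 -19.5]]
```

View pics/w6.png

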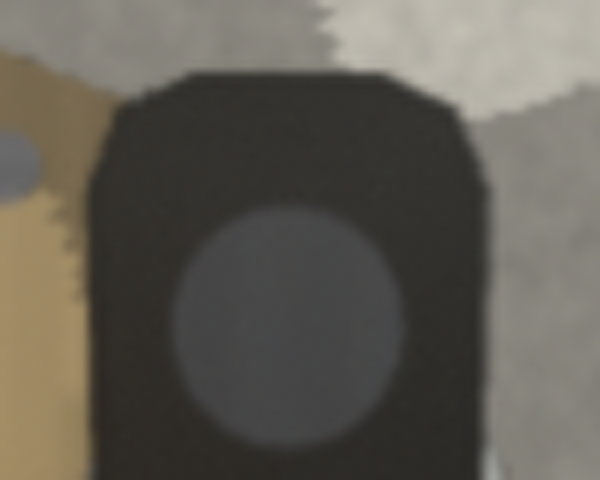

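Request:
servo_tool(moves=[0, -2.1, 0.66, 0, 0, 0, 0, 0, -2.1, 0.66, 0, 0, 0, 0, 0, -2.1, 0.66, 0, 0, 0, 0, 0, -2.1, 0.66, 0, 0, 0, 0, 0, -2.1, 0.66, -2, 0, 0, 0, 0, 0, 0, -3, 0, 0, 0, 0, 0, 0, -3, 0, 0, 0, 0, 0, 0, -3, 0, 0, 0, 0, 0, 0, -3, 0, 0, 0, 0, 0, 0, -2, 0, 0, 0, 0, 0, 0, 0, 0, 0, 0, 0, 0, 0, 0, 0, 0, 0])

```text
time_s: 7.5
tcp_pos: [547.2, 82.5, 137.4]
tcp_rot: [[0.887, 0.462, -0.003], [0.462, -0.887, -0.0], [-0.003, -0.001, -1.0]]
force: [0.4, 0.2, -1.4]
width: 0.192
```

```bash
python3 - <<'E'
from h import *
s,f=snap('top','t7.png'); s,g=snap('scene','s7.png'); print(s['tcp_pos'],s['tcp_rot'],s['force'])
cv2.imwrite('pics/st7.png',np.hstack([cv2.resize(f['frame'][150:230,270:350],(400,400),interpolation=2),cv2.resize(g['frame'][160:240,280:360],(400,400),interpolation=2)]))
E
```

```text
[548.87815713  82.70379687 139.23982541] [[ 8.86790600e-01  4.62170559e-01  8.98354470e-04]
 [ 4.62170679e-01 -8.86790988e-01  8.13366859e-05]
 [ 8.34244070e-04  3.43064487e-04 -9.99999593e-01]] [ 0.57558622  0.24555501 -1.03644392]
```

View pics/st7.png

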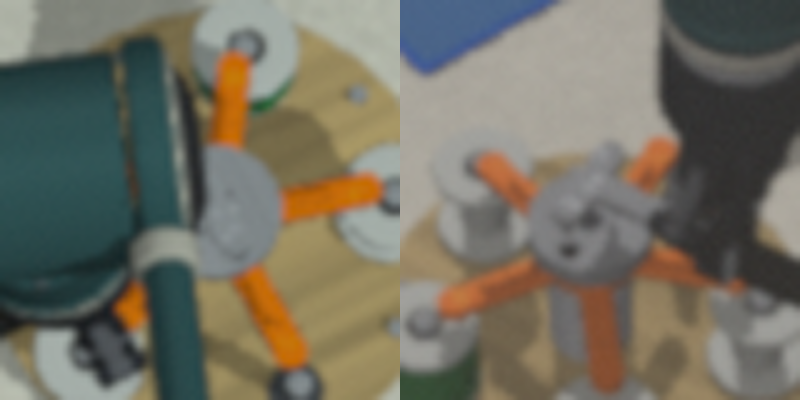

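```bash
cat > chk.py <<'E'
from h import *
import sys
s=get_state(); g=grab_frame('scene'); f=grab_frame('top')
R=np.array(s['tcp_rot']); p=np.array(s['tcp_pos'])
L=float(sys.argv[1]); print(p.round(1))
T=np.array([[x,y,z] for z in (4.5,-15.5) for x,y in ((-22,L),(22,L),(0,L))]+[[-28.8,L,-15.5],[28.8,L,-15.5]])
W=p+T@R.T; uv=proj(g,W); print(uv.round(1))
x0,y0,k=285,165,10
v=cv2.resize(g['frame'][y0:y0+60,x0:x0+80],None,fx=k,fy=k,interpolation=2)
for i,q in enumerate(uv):
    c=tuple(int(a) for a in (q-[x0,y0]+.5)*k); cv2.drawMarker(v,c,(0,0,255) if i<3 else (0,255,0),1,12)
cv2.imwrite('pics/'+sys.argv[2],v)
E
python3 chk.py 81.5 c1.png
```

```text
[549.9  82.9 140.3]
[[321.2 194.3]
 [312.8 205.8]
 [317.  200. ]
 [321.2 189.6]
 [312.7 201.1]
 [317.  195.3]
 [322.5 187.8]
 [311.3 202.9]]
```

View pics/c1.png

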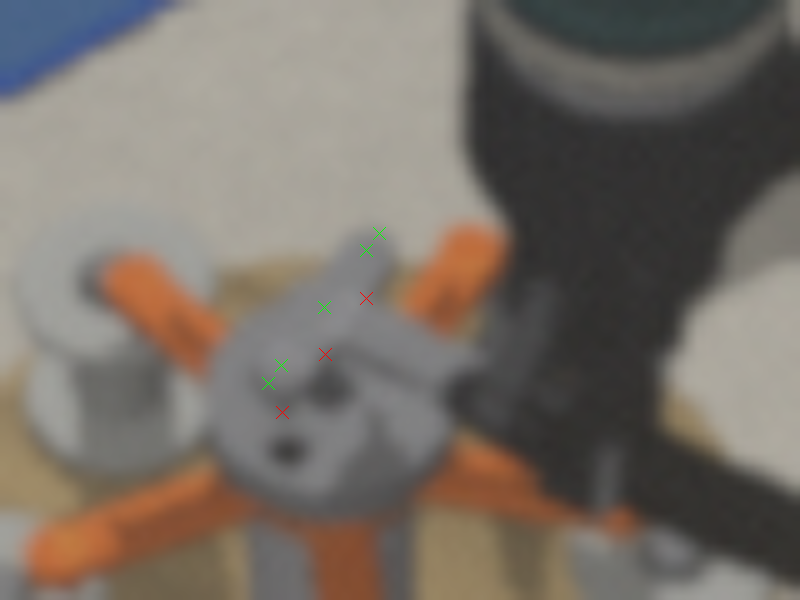

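Request:
servo_tool(moves=[0, 0, 0, 0, 0, 0, 0, 0, 0, 0, 0, 0, 0, 0, 0, 0, 0, 0, 0, 0, 0, 0, 0, 0, 0, 0, 0, 0, 0, 0, 0, 0, 0, 0, 0])

```text
time_s: 8.12
tcp_pos: [548.4, 83.1, 138.5]
tcp_rot: [[0.886, 0.463, 0.0], [0.463, -0.886, 0.0], [0.0, 0.0, -1.0]]
force: [-0.6, -0.1, -2.5]
width: 0.185
```

```bash
python3 chk.py 81.5 c2.png;  python3 chk.py 81.5 c2.png; python3 - <<'E'
from h import *
s,f=snap('wrist','w8.png')
E
```

```text
[548.4  83.1 138.5]
[[321.7 194.6]
 [313.3 206.1]
 [317.5 200.3]
 [321.7 189.9]
 [313.2 201.4]
 [317.5 195.6]
 [322.9 188.1]
 [311.9 203.2]]
[548.3  83.  138.3]
[[321.7 194.6]
 [313.3 206.1]
 [317.5 200.3]
 [321.7 189.9]
 [313.2 201.4]
 [317.5 195.6]
 [323.  188.2]
 [311.9 203.2]]
```

View pics/c2.png

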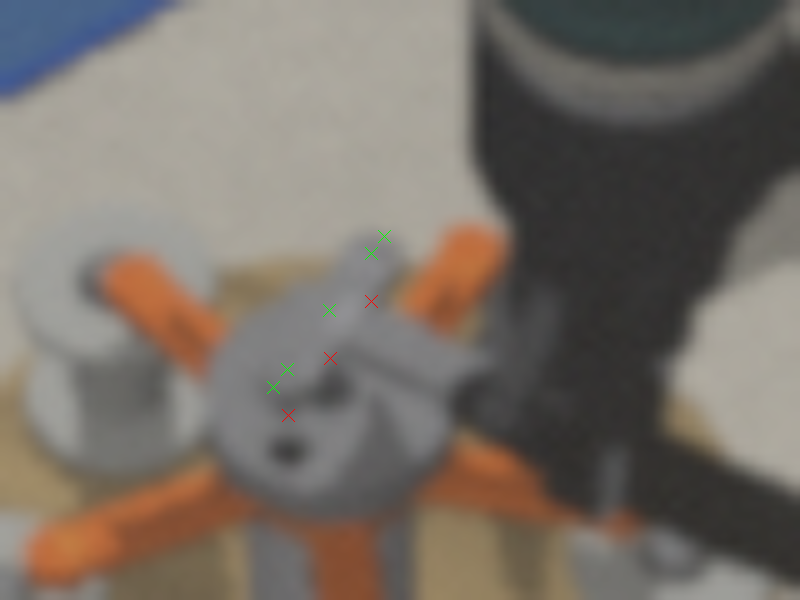

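View pics/w8.png

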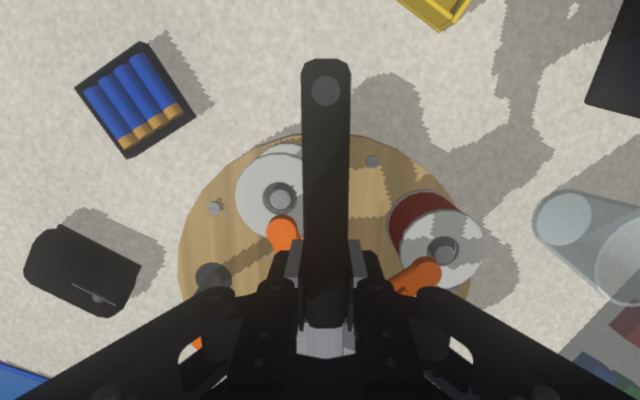

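Request:
servo_tool(moves=[0, 0, 0, -0.5, 0, 0, 0, 0, 0, 0, -0.5, 0, 0, 0, 0, 0, 0, -0.3, 0, 0, 0, 0, 0, 0, -0.2, 0, 0, 0, 0, 0, 0, -0.2, 0, 0, 0, 0, 0, 0, -0.2, 0, 0, 0, 0, 0, 0, 0, 0, 0, 0])

```text
time_s: 8.95
tcp_pos: [548.0, 83.0, 118.7]
tcp_rot: [[0.887, 0.463, -0.001], [0.463, -0.887, -0.0], [-0.001, -0.0, -1.0]]
force: [-0.4, 0.0, -0.8]
width: 0.192
```

Request:
servo_tool(moves=[0, 0, 0, -0.2, 0, 0, 0, 0, 0, 0, -0.2, 0, 0, 0, 0, 0, 0, -0.1, 0, 0, 0, 0, 0, 0, 0, 0, 0, 0, 0, 0, 0, 0, 0, 0, 0])

```text
time_s: 9.37
tcp_pos: [548.3, 83.0, 114.2]
tcp_rot: [[0.887, 0.463, -0.0], [0.463, -0.887, 0.0], [-0.0, -0.0, -1.0]]
force: [1.0, 0.2, -1.7]
width: 0.193
```

```bash
python3 chk.py 81.5 c3.png
```

```text
[548.3  83.  114.2]
[[321.7 200.2]
 [313.5 211.6]
 [317.6 205.8]
 [321.7 195.6]
 [313.3 207. ]
 [317.5 201.2]
 [322.9 193.8]
 [312.  208.8]]
```

View pics/c3.png

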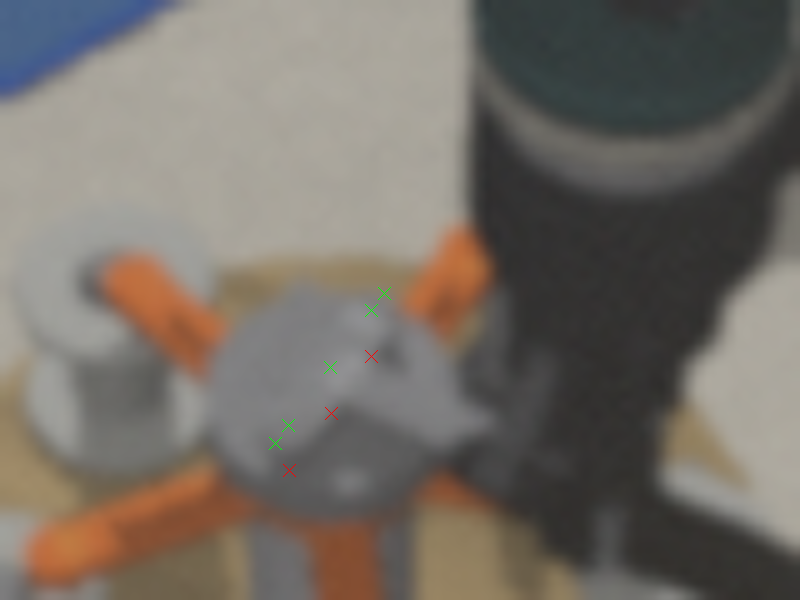

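```bash
python3 - <<'E'
import numpy as np
a=np.radians(117.6)+np.arange(0,0.76,.05); P=8.15*np.c_[np.cos(a),np.sin(a)]; print(np.diff(P,axis=0).round(3).tolist())
E
```

```text
[[-0.356, -0.198], [-0.346, -0.215], [-0.335, -0.232], [-0.323, -0.249], [-0.31, -0.265], [-0.296, -0.28], [-0.282, -0.294], [-0.267, -0.308], [-0.251, -0.321], [-0.235, -0.333], [-0.218, -0.344], [-0.2, -0.355], [-0.182, -0.364], [-0.164, -0.373], [-0.145, -0.381]]
```

Request:
servo_tool(moves=[0, 0, 0, -0.15, 0, 0, 0, 0, 0, 0, 0, 0, 0, 0, 0, 0, 0, 0, 0, 0, 0])

```text
time_s: 9.72
tcp_pos: [548.3, 83.0, 112.7]
tcp_rot: [[0.887, 0.463, -0.0], [0.463, -0.887, -0.0], [-0.0, -0.0, -1.0]]
force: [-0.4, -0.7, -0.5]
width: 0.189
```

First a small part of the turn, to feel whether it engages.

Request:
servo_tool(moves=[0, -0.178, -0.1, 0, 0, 0, 0.025, 0, -0.178, -0.1, 0, 0, 0, 0.025, 0, -0.173, -0.107, 0, 0, 0, 0.025, 0, -0.173, -0.107, 0, 0, 0, 0.025, 0, 0, 0, 0, 0, 0, 0, 0, 0, 0, 0, 0, 0, 0])

```text
time_s: 10.22
tcp_pos: [541.6, 78.4, 112.9]
tcp_rot: [[0.836, 0.548, 0.001], [0.548, -0.836, -0.001], [0.0, 0.001, -1.0]]
force: [1.6, -3.7, -2.1]
width: 0.191
```

```bash
python3 -c "
from h import *
s=get_state();print(s['force'],s['ft_torque'],s['tcp_pos'])"; python3 chk.py 81.5 c4.png
```

```text
[ 1.5676725  -3.72644378 -2.13453208] [-0.47543581 -0.08630784 -0.14118685] [541.59743047  78.38427715 112.93788992]
[541.6  78.4 112.9]
[[320.8 200. ]
 [314.  212. ]
 [317.4 206. ]
 [320.8 195.5]
 [313.9 207.5]
 [317.4 201.4]
 [321.8 193.6]
 [312.8 209.4]]
```

View pics/c4.png

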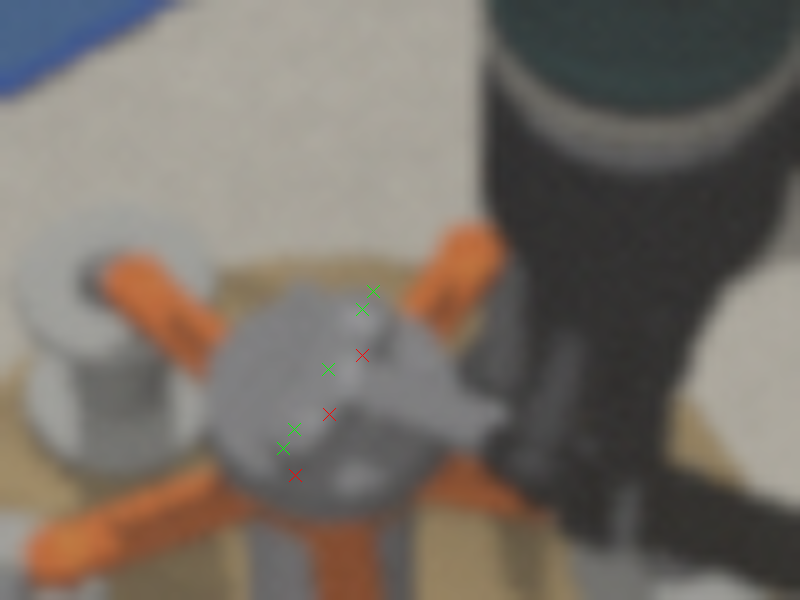

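Request:
servo_tool(moves=[0, -0.168, -0.116, 0, 0, 0, 0.025, 0, -0.168, -0.116, 0, 0, 0, 0.025, 0, -0.162, -0.124, 0, 0, 0, 0.025, 0, -0.162, -0.124, 0, 0, 0, 0.025, 0, -0.155, -0.132, 0, 0, 0, 0.025, 0, -0.155, -0.132, 0, 0, 0, 0.025, 0, -0.148, -0.14, 0, 0, 0, 0.025, 0, -0.148, -0.14, 0, 0, 0, 0.025, 0, -0.141, -0.147, 0, 0, 0, 0.025, 0, -0.141, -0.147, 0, 0, 0, 0.025, 0, 0, 0, 0, 0, 0, 0])

```text
time_s: 11.23
tcp_pos: [526.7, 65.6, 113.1]
tcp_rot: [[0.675, 0.738, 0.002], [0.738, -0.675, 0.0], [0.001, 0.001, -1.0]]
force: [3.3, -2.9, -2.9]
width: 0.188
```

```bash
python3 -c "
from h import *
s=get_state();print(s['force'],s['ft_torque'],s['tcp_pos'])"; python3 chk.py 81.5 c5.png
```

```text
[ 3.30933768 -2.86414888 -2.89158929] [-0.42303507 -0.41727054 -0.45160787] [526.6658639   65.59082729 113.07303294]
[526.7  65.6 113.1]
[[318.7 199.7]
 [315.9 212.6]
 [317.3 206.1]
 [318.7 195.1]
 [315.8 208.1]
 [317.3 201.6]
 [319.1 193.2]
 [315.4 210.2]]
```

View pics/c5.png

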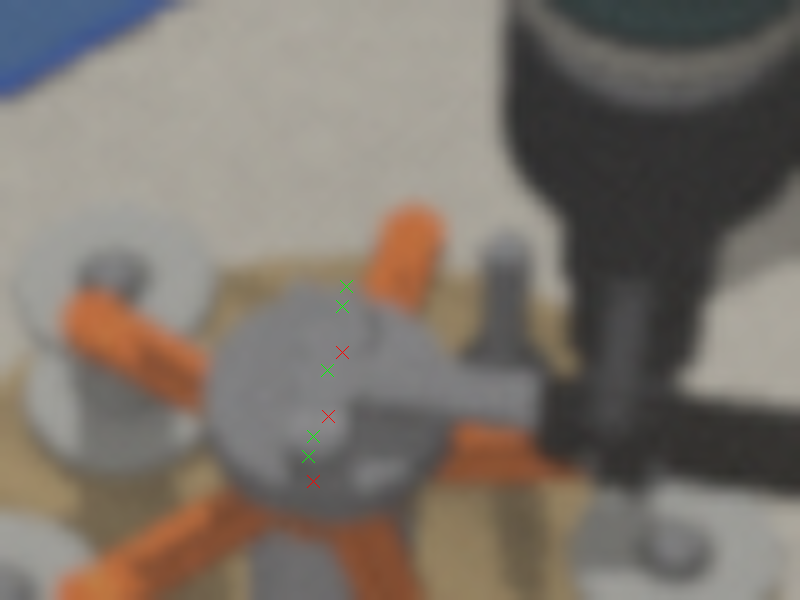

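Request:
servo_tool(moves=[0, -0.133, -0.154, 0, 0, 0, 0.025, 0, -0.133, -0.154, 0, 0, 0, 0.025, 0, -0.126, -0.16, 0, 0, 0, 0.025, 0, -0.126, -0.16, 0, 0, 0, 0.025, 0, -0.117, -0.166, 0, 0, 0, 0.025, 0, -0.117, -0.166, 0, 0, 0, 0.025, 0, -0.109, -0.172, 0, 0, 0, 0.025, 0, -0.109, -0.172, 0, 0, 0, 0.025, 0, -0.1, -0.177, 0, 0, 0, 0.025, 0, -0.1, -0.177, 0, 0, 0, 0.025, 0, 0, 0, 0, 0, 0, 0])

```text
time_s: 12.25
tcp_pos: [514.7, 49.3, 113.0]
tcp_rot: [[0.471, 0.882, 0.001], [0.882, -0.471, 0.001], [0.001, 0.001, -1.0]]
force: [2.8, -0.5, -2.0]
width: 0.191
```

```bash
python3 -c "
from h import *
s=get_state();print(s['force'],s['ft_torque'],s['tcp_pos'])"
```

```text
[ 2.75137093 -0.50747879 -2.04344925] [-0.21655816 -0.41566846 -0.47834217] [514.69077817  49.34098767 113.03837548]
```

Request:
servo_tool(moves=[0, -0.091, -0.182, 0, 0, 0, 0.025, 0, -0.091, -0.182, 0, 0, 0, 0.025, 0, -0.082, -0.186, 0, 0, 0, 0.025, 0, -0.082, -0.186, 0, 0, 0, 0.025, 0, 0, 0, 0, 0, 0, 0])

```text
time_s: 12.67
tcp_pos: [511.1, 42.1, 113.0]
tcp_rot: [[0.381, 0.925, 0.001], [0.925, -0.381, 0.001], [0.001, 0.0, -1.0]]
force: [2.4, -0.5, -1.8]
width: 0.19
```

```bash
python3 -c "
from h import *
s=get_state();print(s['force'],s['ft_torque'],s['tcp_pos'])"; python3 chk.py 81.5 c6.png
```

```text
[ 2.4326804  -0.53419782 -1.83957349] [-0.18306839 -0.45711802 -0.41559259] [511.08409396  42.07714918 113.00348946]
[511.1  42.1 113. ]
[[316.1 199.8]
 [319.  212.7]
 [317.5 206.2]
 [316.  195.2]
 [318.9 208.2]
 [317.5 201.6]
 [315.6 193.3]
 [319.4 210.2]]
```

View pics/c6.png

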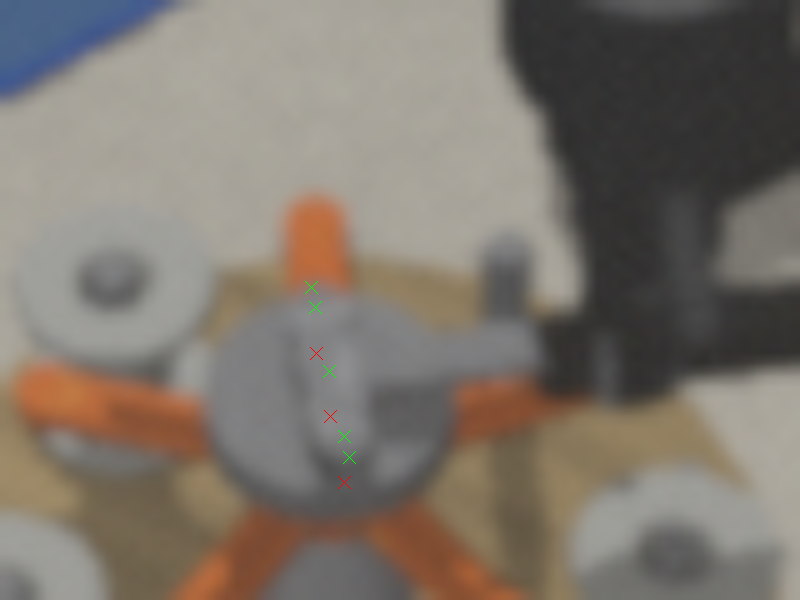

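Request:
servo_tool(moves=[0, -0.073, -0.19, 0, 0, 0, 0.025, 0, -0.073, -0.19, 0, 0, 0, 0.025, 0, 0, 0, 0, 0, 0, 0, 0, 0, 0, 0, 0, 0, 0])

```text
time_s: 13.1
tcp_pos: [509.9, 39.1, 113.1]
tcp_rot: [[0.336, 0.942, 0.001], [0.942, -0.336, 0.002], [0.002, 0.001, -1.0]]
force: [3.7, 3.4, -1.7]
width: 0.192
```

```bash
python3 -c "
from h import *
s=get_state();print(s['force'],s['ft_torque'],s['tcp_pos'])"
```

```text
[ 3.72440124  3.39085547 -1.72407559] [ 0.53858245 -0.55808741 -0.94919729] [509.89192268  39.07132398 113.08022419]
```

Request:
servo_tool(moves=[0, 0.073, 0.19, 0, 0, 0, -0.025, 0, 0.073, 0.19, 0, 0, 0, -0.025, 0, 0.08, 0.187, 0, 0, 0, -0.025, 0, 0, 0, 0, 0, 0, 0, 0, 0, 0, 0, 0, 0, 0])

```text
time_s: 13.52
tcp_pos: [510.9, 43.5, 112.5]
tcp_rot: [[0.402, 0.916, -0.001], [0.916, -0.402, -0.001], [-0.001, -0.001, -1.0]]
force: [0.2, -0.3, -0.9]
width: 0.195
```

```bash
python3 -c "
from h import *
s=get_state();print(s['force'],s['ft_torque'],s['tcp_pos'])"; python3 chk.py 81.5 c7.png
```

```text
[ 0.2143916  -0.34510977 -0.89856734] [-0.21155742 -0.14143903 -0.10265739] [510.92661393  43.4785923  112.54910567]
[510.9  43.5 112.5]
[[316.5 199.7]
 [319.  212.6]
 [317.8 206.1]
 [316.4 195.1]
 [319.  208.1]
 [317.7 201.6]
 [316.1 193.2]
 [319.4 210.2]]
```

Request:
servo_tool(moves=[0, 0, 0, 0.4, 0, 0, 0, 0, 0, 0, 0.4, 0, 0, 0, 0, 0, 0, 0.8, 0, 0, 0, 0, 0, 0, 1.5, 0, 0, 0, 0, 0, 0, 3, 0, 0, 0, 0, 0, 0, 3, 0, 0, 0, 0, 0, 0, 0.9, 0, 0, 0])

```text
time_s: 14.2
tcp_pos: [514.1, 43.9, 218.6]
tcp_rot: [[0.403, 0.915, 0.008], [0.915, -0.403, 0.001], [0.004, 0.007, -1.0]]
force: [0.6, 0.4, -0.0]
width: 0.19
```

Request:
servo_tool(moves=[0, -0.66, -3.22, 0, 0, 0, 0.029, 0, -0.66, -3.22, 0, 0, 0, 0.029, 0, -0.66, -3.22, 0, 0, 0, 0.029, 0, -0.66, -3.22, 0, 0, 0, 0.029, 0, -0.66, -3.22, 0, 0, 0, 0.029, 0, -0.66, -3.22, 0, 0, 0, 0.029, 0, -0.66, -3.22, 0, 0, 0, 0.029, 0, -0.66, -3.22, 0, 0, 0, 0.029, 0, -0.66, -3.22, 0, 0, 0, 0.029, 0, -0.66, -3.22, 0, 0, 0, 0.029, 0, -0.66, -3.22, 0, 0, 0, 0.029, 0, 0, 0, 0, 0, 0, 0])

```text
time_s: 15.2
tcp_pos: [437.6, -315.5, 212.9]
tcp_rot: [[0.098, 0.995, -0.0], [0.995, -0.098, -0.003], [-0.003, -0.0, -1.0]]
force: [0.0, 0.9, -1.2]
width: 0.191
```

Request:
servo_tool(moves=[0, 0, 0, -3, 0, 0, 0, 0, 0, 0, -3, 0, 0, 0, 0, 0, 0, -3, 0, 0, 0, 0, 0, 0, -3, 0, 0, 0, 0, 0, 0, -3, 0, 0, 0, 0, 0, 0, -2, 0, 0, 0, 0, 0, 0, -1.5, 0, 0, 0, 0, 0, 0, -0.7, 0, 0, 0, 0, 0, 0, 0, 0, 0, 0, 0, 0, 0, 0, 0, 0, 0])

```text
time_s: 16.03
tcp_pos: [439.1, -310.4, 21.0]
tcp_rot: [[0.095, 0.995, -0.0], [0.995, -0.095, 0.0], [0.0, -0.0, -1.0]]
force: [1.1, -0.6, -0.5]
width: 0.194
```

```bash
python3 - <<'E'
from h import *
s,f=snap('wrist','w9.png'); print(s['force'],s['tcp_pos'])
E
```

```text
[ 1.06009407 -0.55920247 -0.52856333] [ 439.09093804 -310.37549046   20.99762546]
```

View pics/w9.png

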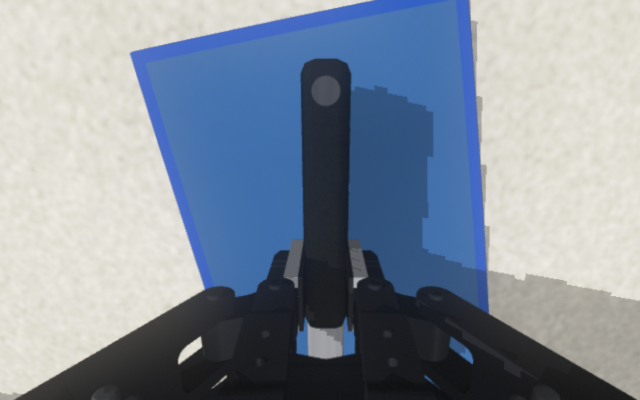

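Request:
servo_tool(moves=[0, 0, 0, -0.7, 0, 0, 0, 0, 0, 0, -0.4, 0, 0, 0, 0, 0, 0, -0.2, 0, 0, 0, 0, 0, 0, 0, 0, 0, 0, 0.5, 0, 0, 0, 0, 0, 0, 0.5, 0, 0, 0, 0, 0, 0, 0.5, 0, 0, 0, 0, 0, 0, 0.5, 0, 0, 0, 0, 0, 0, 0.5, 0, 0, 1, 0, 0, 0, 0.6, 0, 0, 3, 0, 0, 0, 0.8, 0, 0, 4, 0, 0, 0, 1, 0, 0, 4, 0, 0, 0])

```text
time_s: 17.08
tcp_pos: [437.8, -309.7, 128.6]
tcp_rot: [[0.096, 0.995, -0.002], [0.995, -0.096, 0.002], [0.002, -0.002, -1.0]]
force: [0.9, -1.0, -0.5]
width: 0.861
```

Request:
servo_tool(moves=[1, 0, 0, 4, 0, 0, 0, 1, 0, 0, 4, 0, 0, 0, 1, 0, 0, 0, 0, 0, 0, 1, 0, 0, 0, 0, 0, 0])

```text
time_s: 17.42
tcp_pos: [441.1, -312.2, 212.9]
tcp_rot: [[0.096, 0.995, 0.007], [0.995, -0.096, -0.006], [-0.005, 0.008, -1.0]]
force: [-0.4, 0.4, -0.5]
width: 1.0
```

```bash
python3 - <<'E'
from h import *
s,f=snap('wrist','w10.png'); print(s['force'],s['tcp_pos'])
snap('top','t10.png')
E
python3 span.py
```

```text
[-0.42980511  0.41265294 -0.51076452] [ 441.0688687  -312.21918188  212.88298413]
mat [ 453.1 -303.7] [238.5 149. ] 5.2
head [ 495.4 -316.5] [58.6 62.5] 84.5 bbox [ 463.60455 -347.99918] [ 528.6666  -289.40793]
grip [ 409.7 -307.9] [ 17.4 107.4] 84.3 bbox [ 356.0067 -320.8131] [ 463.39963 -294.5821 ]
cross [ 519.1 -318.8] [58.6 14.8] 84.5
```

View pics/t10.png

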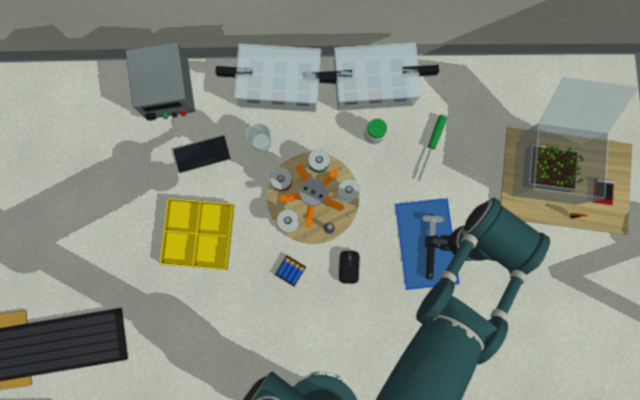

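Request:
servo_tool(moves=[1, 1.34, 1.88, 0, 0, 0, -0.112, 1, 1.34, 1.88, 0, 0, 0, -0.112, 1, 1.34, 1.88, 0, 0, 0, -0.112, 1, 1.34, 1.88, 0, 0, 0, -0.112, 1, 1.34, 1.88, 0, 0, 0, -0.112, 1, 1.34, 1.88, 0, 0, 0, -0.112, 1, 1.34, 1.88, 0, 0, 0, -0.112, 1, 1.34, 1.88, 0, 0, 0, -0.112, 1, 1.34, 1.88, 0, 0, 0, -0.112, 1, 1.34, 1.88, 0, 0, 0, -0.112, 1, 1.34, 1.88, 0, 0, 0, -0.112, 1, 1.34, 1.88, 0, 0, 0, -0.112])

```text
time_s: 18.57
tcp_pos: [598.6, -83.6, 204.8]
tcp_rot: [[0.992, 0.125, -0.005], [0.125, -0.992, 0.001], [-0.005, -0.002, -1.0]]
force: [0.6, -0.2, 0.9]
width: 0.996
```

Request:
servo_tool(moves=[1, 0, 0, 0, 0, 0, 0, 1, 0, 0, 0, 0, 0, 0, 1, 0, 0, 0, 0, 0, 0, 1, 0, 0, 0, 0, 0, 0])

```text
time_s: 18.9
tcp_pos: [598.6, -85.6, 206.5]
tcp_rot: [[0.991, 0.131, -0.002], [0.131, -0.991, 0.0], [-0.002, -0.0, -1.0]]
force: [0.2, -0.4, 0.1]
width: 1.0
```

```bash
python3 - <<'E'
from h import *
s,f=snap('wrist','w11.png'); print(s['tcp_rot'],s['tcp_pos'],s['joints'])
s,f=snap('top','t11.png')
cv2.imwrite('pics/t11c.png',cv2.resize(f['frame'][140:260,240:400],None,fx=5,fy=5,interpolation=2))
E
```

```text
[[ 9.91383021e-01  1.30972207e-01 -2.44685360e-03]
 [ 1.30972822e-01 -9.91385955e-01  9.19685795e-05]
 [-2.41373097e-03 -4.11647409e-04 -9.99997002e-01]] [598.58213171 -85.56228587 206.51870846] [-1.82967024e-01  1.50465903e-01  1.78605906e+00 -3.79540013e-04
  1.20749046e+00 -3.14181797e-01]
```

View pics/w11.png

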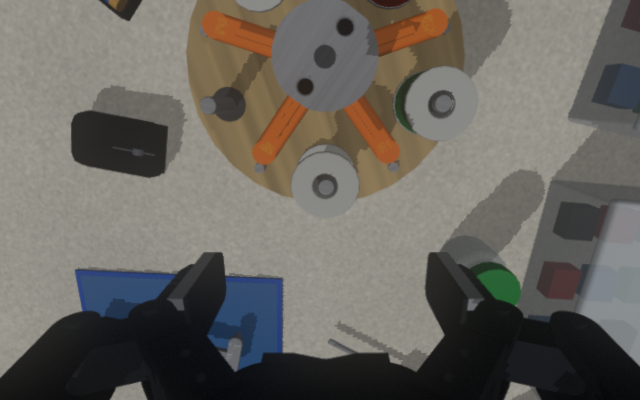

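```bash
python3 - <<'E'
import cv2
a=cv2.imread('pics/t10.png')
cv2.imwrite('pics/t10c.png',cv2.resize(a[140:260,240:400],None,fx=5,fy=5,interpolation=2))
E
```

```text
(no output)
```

View pics/t10c.png

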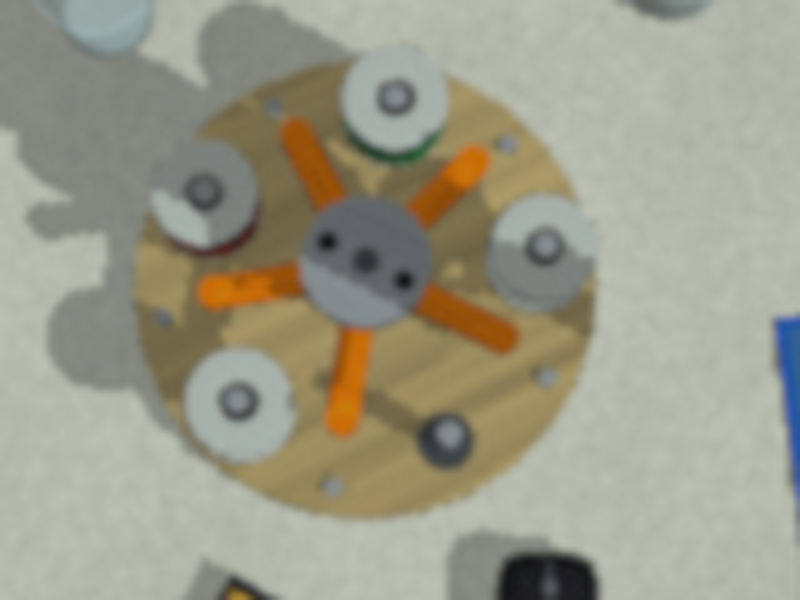

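```bash
cat > spool.py <<'E'
from h import *
import sys
def circ(f,s,uv0,r,z=74):
    g=cv2.cvtColor(f['frame'],cv2.COLOR_BGR2GRAY)
    c=cv2.HoughCircles(cv2.GaussianBlur(g,(5,5),1),cv2.HOUGH_GRADIENT,1,20,param1=80,param2=15,minRadius=int(r*.85),maxRadius=int(r*1.15))
    if c is None: return
    for q in c[0]:
        if np.hypot(*(q[:2]-uv0))<25: print(q, onz(f,q[:2],z,s).round(1), 'diam', np.linalg.norm(onz(f,[q[0]+q[2],q[1]],z,s)-onz(f,[q[0]-q[2],q[1]],z,s)).round(1))
if __name__=='__main__':
    s=get_state(); f=grab_frame('wrist'); circ(f,s,(float(sys.argv[1]),float(sys.argv[2])),float(sys.argv[3])); print(s['tcp_pos'])
E
python3 spool.py 325 187 33; python3 -c "
from h import *
s=get_state();f=grab_frame('wrist'); print(onz(f,[[292,187],[358,187],[325,217],[325,157]],74,s).round(1), onz(f,[[305,87],[345,27],[325,57]],118,s).round(1))"
```

```text
[324.5 184.5  33.1] [[598.6 -84.8  74. ]] diam 55.2
[598.95468809 -85.76012827 207.28132624]
[[ 572.1  -90.6   74. ]
 [ 626.9  -83.4   74. ]
 [ 603.  -113.3   74. ]
 [ 596.2  -61.9   74. ]] [[576.6 -10.8 118. ]
 [597.2  28.  118. ]
 [587.1   9.  118. ]]
```

Request:
servo_tool(moves=[0.9, 0, -0.2, -2, 0, 0, 0, 0.9, 0, 0, -2, 0, 0, 0, 0.9, 0, 0, -2, 0, 0, 0, 0.9, 0, 0, -2, 0, 0, 0, 0.9, 0, 0, -2, 0, 0, 0, 0.9, 0, 0, -2, 0, 0, 0, 0.9, 0, 0, 0, 0, 0, 0, 0.9, 0, 0, 0, 0, 0, 0])

```text
time_s: 19.77
tcp_pos: [598.4, -87.1, 86.7]
tcp_rot: [[0.991, 0.13, -0.003], [0.13, -0.991, 0.001], [-0.003, -0.001, -1.0]]
force: [-0.2, 0.8, 0.2]
width: 0.9
```

```bash
python3 - <<'E'
from h import *
s,f=snap('wrist','w12.png'); print(s['tcp_pos'],s['force'])
E
```

```text
[598.3918882  -87.13478957  86.7239296 ] [-0.22626532  0.80687091  0.19695938]
```

View pics/w12.png

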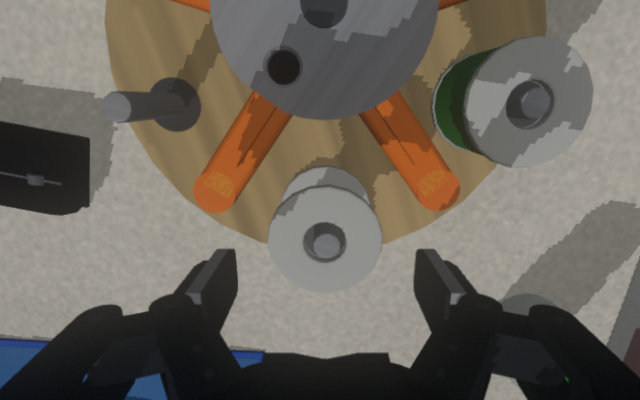

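Centred with clear fingers. Descend and grip.

Request:
servo_tool(moves=[0.9, 0, 0, -1.5, 0, 0, 0, 0.9, 0, 0, -1.5, 0, 0, 0, 0.9, 0, 0, -1, 0, 0, 0, 0.9, 0, 0, 0, 0, 0, 0, 0.5, 0, 0, 0, 0, 0, 0, 0.5, 0, 0, 0, 0, 0, 0, 0.5, 0, 0, 0, 0, 0, 0, 0.5, 0, 0, 0, 0, 0, 0, 0.5, 0, 0, 0, 0, 0, 0], force=30)

```text
time_s: 20.57
tcp_pos: [601.0, -87.2, 49.3]
tcp_rot: [[0.991, 0.131, 0.003], [0.131, -0.991, -0.001], [0.003, 0.001, -1.0]]
force: [1.2, -1.3, 4.1]
width: 0.674
```

```bash
python3 - <<'E'
from h import *
s,f=snap('wrist','w13.png'); print(s['tcp_pos'],s['force'],s['width'])
E
```

```text
[601.02319856 -87.19397236  49.32478569] [ 1.19714159 -1.34176316  4.10769182] 0.6744135732595882
```

View pics/w13.png

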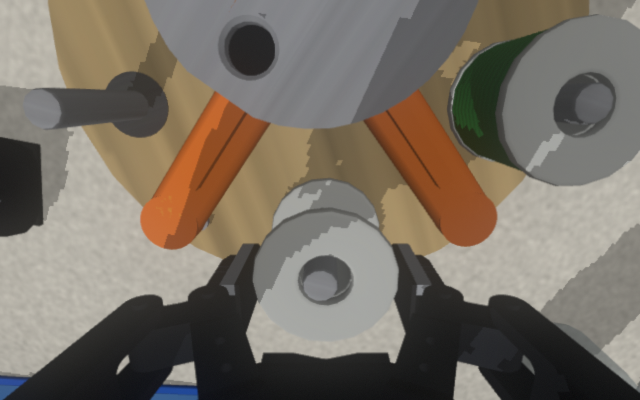

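Request:
servo_tool(moves=[0.5, 0, 0, 0.5, 0, 0, 0, 0.5, 0, 0, 1, 0, 0, 0, 0.5, 0, 0, 1, 0, 0, 0, 0.5, 0, 0, 1.5, 0, 0, 0, 0.5, 0, 0, 1.5, 0, 0, 0, 0.5, 0, 0, 1.5, 0, 0, 0, 0.5, 0, 0, 2, 0, 0, 0, 0.5, 0, 0, 2, 0, 0, 0, 0.5, 0, 0, 2, 0, 0, 0, 0.5, 0, 0, 2, 0, 0, 0, 0.5, 0, 0, 0, 0, 0, 0])

```text
time_s: 21.53
tcp_pos: [602.7, -87.5, 204.0]
tcp_rot: [[0.991, 0.131, 0.009], [0.131, -0.991, -0.002], [0.009, 0.003, -1.0]]
force: [1.2, 0.2, 0.8]
width: 0.675
```

```bash
python3 m0.py | grep tray; python3 - <<'E'
from h import *
s,f=snap('wrist','w14.png'); print(s['tcp_pos'],s['force'],s['width'])
s,f=snap('scene','s14.png')
E
```

```text
tray(z34) [490.4 327.5] [183.5 178.9] 84.2
tray(z0) [492.6 335.1] [188.  183.3] 84.2
[601.76273516 -87.31174642 201.63481425] [-0.56230269  0.11306892 -0.04061593] 0.6775610043578391
```

View pics/w14.png

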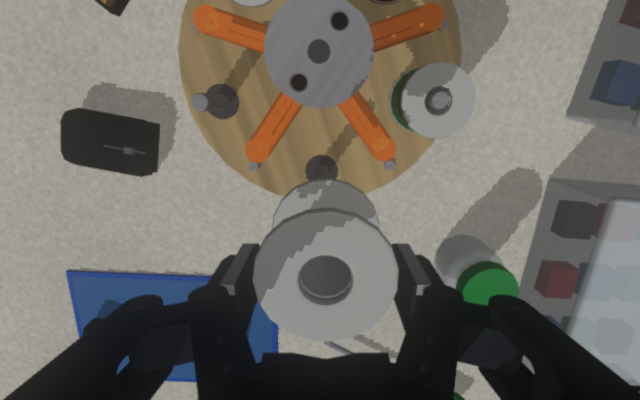

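View pics/s14.png

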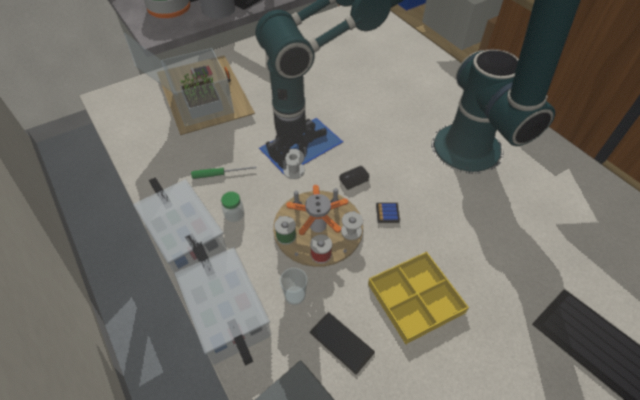

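Request:
servo_tool(moves=[0.5, -0.44, 3.2, 0, 0, 0, -0.019, 0.5, -0.44, 3.8, 0, 0, 0, -0.019, 0.5, -0.44, 3.8, 0, 0, 0, -0.019, 0.5, -0.5, 3.8, 0, 0, 0, -0.019, 0.5, -0.5, 3.9, 0, 0, 0, -0.019, 0.5, -0.5, 3.9, 0, 0, 0, -0.019, 0.5, -0.5, 3.9, 0, 0, 0, -0.019, 0.5, -0.5, 3.9, 0, 0, 0, -0.019, 0.5, -0.5, 3.9, 0, 0, 0, -0.02, 0.5, -0.5, 3.9, 0, 0, 0, -0.02, 0.5, -0.5, 3.9, 0, 0, 0, -0.02, 0.5, -0.5, 3.8, 0, 0, 0, -0.02])

```text
time_s: 22.68
tcp_pos: [539.7, 371.3, 195.4]
tcp_rot: [[0.995, -0.102, -0.003], [-0.102, -0.995, -0.002], [-0.003, 0.002, -1.0]]
force: [1.0, -0.1, -0.7]
width: 0.679
```

Request:
servo_tool(moves=[0.5, 0, 0, 0, 0, 0, 0, 0.5, 0, 0, 0, 0, 0, 0, 0.5, 0, 0, 0, 0, 0, 0, 0.5, 0, 0, 0, 0, 0, 0, 0.5, 0, 0, 0, 0, 0, 0])

```text
time_s: 23.1
tcp_pos: [541.6, 368.3, 197.1]
tcp_rot: [[0.995, -0.103, -0.001], [-0.103, -0.995, -0.001], [-0.001, 0.001, -1.0]]
force: [-0.1, 0.6, -1.2]
width: 0.674
```

```bash
python3 - <<'E'
from h import *
s,f=snap('wrist','w15.png'); print(s['tcp_pos'],s['tcp_rot'],s['width'])
E
```

```text
[541.61984276 368.31465558 197.13203159] [[ 9.94729520e-01 -1.02529137e-01 -9.79017085e-04]
 [-1.02530096e-01 -9.94729415e-01 -9.84657909e-04]
 [-8.72900967e-04  1.07984700e-03 -9.99999036e-01]] 0.6744893685026974
```

View pics/w15.png

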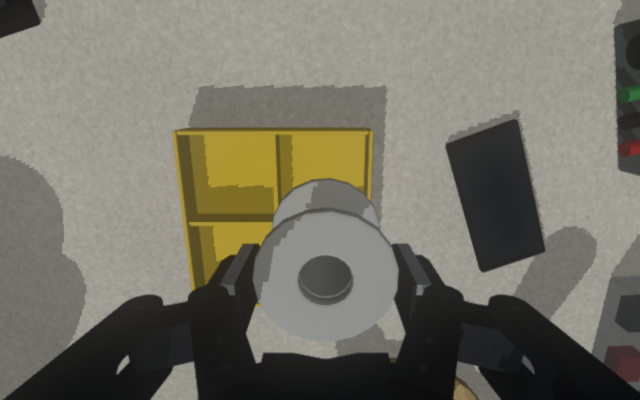

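```bash
python3 -c "
from h import *
s=get_state();f=grab_frame('wrist'); print(s['tcp_pos'],onz(f,[[176,130],[372,130],[277,131],[277,217],[187,218]],34,s).round(1), proj(f,[[538.6,369.6,34],[490.4,330.2,34]],s))"
```

```text
[541.79470071 368.41762208 197.45851144] [[414.6 425.3  34. ]
 [587.9 407.1  34. ]
 [504.1 414.9  34. ]
 [492.6 334.8  34. ]
 [406.6 342.6  34. ]] [[321.14517404 176.66397422]
 [275.39774577 221.77104958]]
```

Request:
servo_tool(moves=[0.5, -0.15, 0.25, -2, 0, 0, 0, 0.5, 0, 0, -3, 0, 0, 0, 0.5, 0, 0, -3, 0, 0, 0, 0.5, 0, 0, -3, 0, 0, 0, 0.5, 0, 0, -2, 0, 0, 0, 0.5, 0, 0, -1, 0, 0, 0, 0.5, 0, 0, 0, 0, 0, 0, 0.5, 0, 0, 0, 0, 0, 0, 0.5, 0, 0, 0, 0, 0, 0])

```text
time_s: 23.95
tcp_pos: [541.6, 373.2, 59.9]
tcp_rot: [[0.995, -0.101, 0.003], [-0.101, -0.995, 0.002], [0.003, -0.002, -1.0]]
force: [-0.1, -0.4, -0.4]
width: 0.674
```

```bash
python3 - <<'E'
from h import *
s,f=snap('wrist','w16.png'); print(s['tcp_pos'],s['force'],s['width'])
E
```

```text
[541.61677298 373.15001042  59.92865702] [-0.11368394 -0.39276251 -0.36133821] 0.6744231282359573
```

View pics/w16.png

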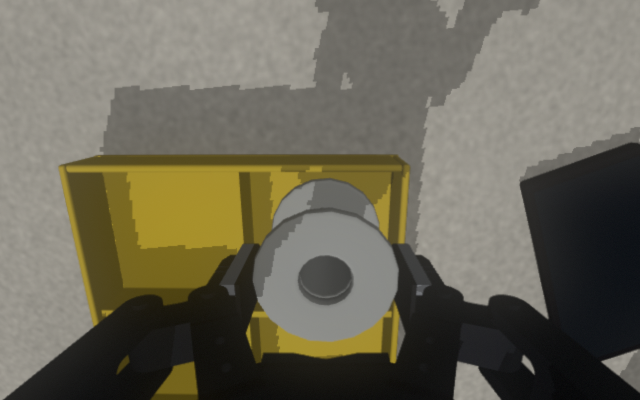

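Request:
servo_tool(moves=[0.5, 0, 0, -1, 0, 0, 0, 0.5, 0, 0, -0.7, 0, 0, 0, 0.5, 0, 0, -0.4, 0, 0, 0, 0.5, 0, 0, -0.2, 0, 0, 0, 0.5, 0, 0, 0, 0, 0, 0, 0.5, 0, 0, 0, 0, 0, 0])

```text
time_s: 24.5
tcp_pos: [539.6, 372.4, 35.4]
tcp_rot: [[0.995, -0.101, -0.001], [-0.101, -0.995, -0.001], [-0.001, 0.001, -1.0]]
force: [-2.7, -2.5, 5.6]
width: 0.675
```

Touched the floor (5.6 N up). Release and rise.

Request:
servo_tool(moves=[0.9, 0, 0, 0, 0, 0, 0, 0.9, 0, 0, 0, 0, 0, 0, 0.9, 0, 0, 0, 0, 0, 0, 0.9, 0, 0, 1, 0, 0, 0, 0.9, 0, 0, 2, 0, 0, 0, 0.9, 0, 0, 3, 0, 0, 0, 1, 0, 0, 3, 0, 0, 0, 1, 0, 0, 3, 0, 0, 0, 1, 0, 0, 3, 0, 0, 0, 1, 0, 0, 0, 0, 0, 0, 1, 0, 0, 0, 0, 0, 0])

```text
time_s: 25.42
tcp_pos: [541.8, 373.7, 188.8]
tcp_rot: [[0.995, -0.101, 0.006], [-0.101, -0.995, 0.004], [0.005, -0.004, -1.0]]
force: [0.6, -0.4, 0.3]
width: 1.001
```

```bash
python3 - <<'E'
from h import *
s,f=snap('wrist','w17.png'); print(s['tcp_pos'],s['force'],s['width'])
E
```

```text
[541.82939366 373.72361055 188.81381621] [ 0.59928681 -0.36824325  0.28449038] 1.0011717632426256
```

View pics/w17.png

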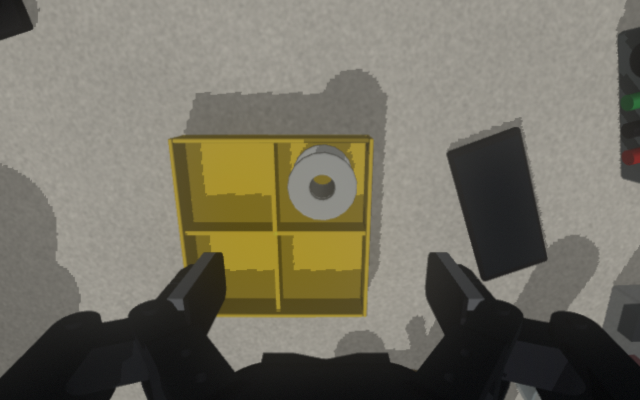

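Request:
servo_tool(moves=[1, -0.17, -2.43, 0.1, 0, 0, 0.072, 1, -0.17, -2.43, 0.1, 0, 0, 0.072, 1, -0.17, -2.43, 0.1, 0, 0, 0.072, 1, -0.17, -2.43, 0.1, 0, 0, 0.072, 1, -0.17, -2.43, 0.1, 0, 0, 0.072, 1, -0.17, -2.43, 0.1, 0, 0, 0.072, 1, -0.17, -2.43, 0.1, 0, 0, 0.072, 1, -0.17, -2.43, 0.1, 0, 0, 0.072, 1, -0.17, -2.43, 0.1, 0, 0, 0.072, 1, -0.17, -2.43, 0.1, 0, 0, 0.072, 1, -0.17, -2.43, 0.1, 0, 0, 0.072, 1, -0.17, -2.43, 0.1, 0, 0, 0.072])

```text
time_s: 26.47
tcp_pos: [517.8, 79.6, 194.5]
tcp_rot: [[0.72, 0.694, -0.004], [0.694, -0.72, -0.0], [-0.003, -0.003, -1.0]]
force: [1.1, 0.1, -0.3]
width: 1.001
```

Request:
servo_tool(moves=[1, 0, 0, 0, 0, 0, 0, 1, 0, 0, 0, 0, 0, 0, 1, 0, 0, 0, 0, 0, 0, 1, 0, 0, 0, 0, 0, 0, 1, 0, 0, 0, 0, 0, 0])

```text
time_s: 26.88
tcp_pos: [519.4, 81.8, 196.2]
tcp_rot: [[0.722, 0.692, -0.001], [0.692, -0.722, 0.0], [-0.001, -0.001, -1.0]]
force: [-0.4, 0.2, 0.7]
width: 1.001
```

```bash
python3 - <<'E'
from h import *
s,f=snap('wrist','w18.png'); print(s['tcp_pos'],s['tcp_rot'])
E
python3 spool.py 325 187 33
```

```text
[519.35512066  81.81504254 196.21813992] [[ 7.22212769e-01  6.91670241e-01 -9.97240008e-04]
 [ 6.91670667e-01 -7.22213039e-01  1.20603355e-04]
 [-6.36801985e-04 -7.76862944e-04 -9.99999495e-01]]
[322.5 190.5  33.1] [[518.8  79.3  74. ]] diam 53.3
[519.44046709  81.81152835 196.36844115]
```

View pics/w18.png

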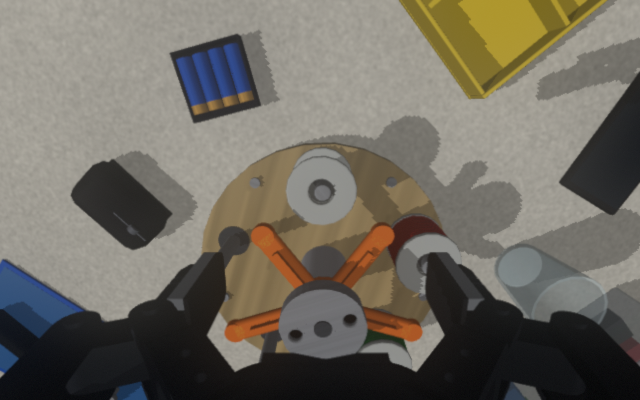

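Request:
servo_tool(moves=[0.9, -0.15, -0.15, -2, 0, 0, 0, 0.9, 0, 0, -2, 0, 0, 0, 0.9, 0, 0, -2, 0, 0, 0, 0.9, 0, 0, -2, 0, 0, 0, 0.9, 0, 0, -2, 0, 0, 0, 0.9, 0, 0, -1, 0, 0, 0, 0.9, 0, 0, 0, 0, 0, 0, 0.9, 0, 0, 0, 0, 0, 0, 0.9, 0, 0, 0, 0, 0, 0])

```text
time_s: 27.73
tcp_pos: [519.2, 79.7, 88.0]
tcp_rot: [[0.723, 0.691, 0.002], [0.691, -0.723, 0.0], [0.002, 0.001, -1.0]]
force: [0.1, 0.4, 0.5]
width: 0.901
```

```bash
python3 - <<'E'
from h import *
s,f=snap('wrist','w19.png'); print(s['tcp_pos'],s['force'])
E
```

```text
[519.17662186  79.72561428  87.99393973] [0.08051468 0.39697213 0.51180066]
```

View pics/w19.png

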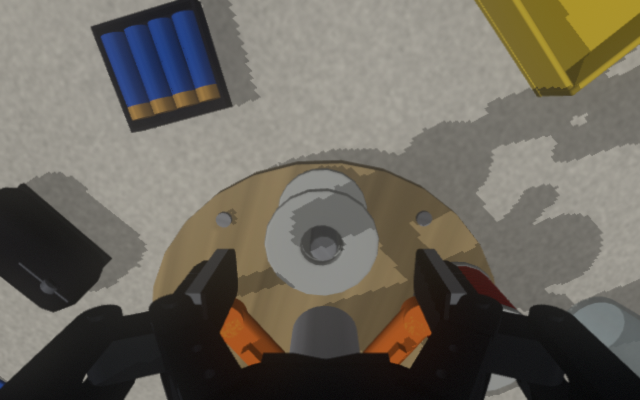

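Request:
servo_tool(moves=[0.9, -0.28, 0.28, 0, 0, 0, 0, 0.9, 0, 0, -1.5, 0, 0, 0, 0.9, 0, 0, -1.5, 0, 0, 0, 0.9, 0, 0, -1, 0, 0, 0, 0.9, 0, 0, 0, 0, 0, 0, 0.5, 0, 0, 0, 0, 0, 0, 0.5, 0, 0, 0, 0, 0, 0, 0.5, 0, 0, 0, 0, 0, 0, 0.5, 0, 0, 0, 0, 0, 0, 0.5, 0, 0, 0, 0, 0, 0])

```text
time_s: 28.62
tcp_pos: [516.2, 82.3, 47.7]
tcp_rot: [[0.723, 0.691, 0.002], [0.691, -0.723, 0.0], [0.002, 0.001, -1.0]]
force: [0.0, 0.1, 3.3]
width: 0.681
```

```bash
python3 - <<'E'
from h import *
s,f=snap('wrist','w20.png'); print(s['tcp_pos'],s['force'],s['width'])
E
```

```text
[516.23563163  82.31954211  47.74589457] [0.01338323 0.05107267 3.31814002] 0.6805279984462332
```

View pics/w20.png

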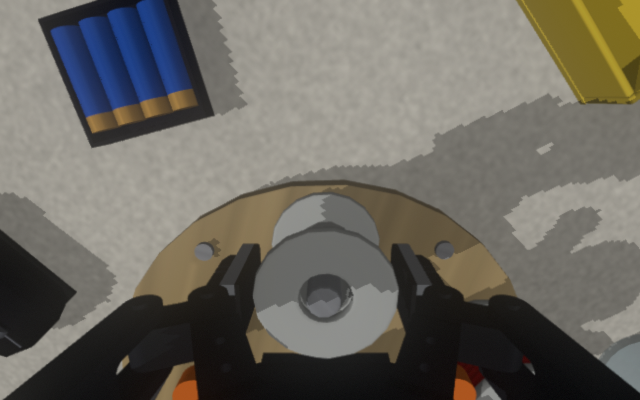

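Request:
servo_tool(moves=[0.5, 0, 0, 0.5, 0, 0, 0, 0.5, 0, 0, 1, 0, 0, 0, 0.5, 0, 0, 1, 0, 0, 0, 0.5, 0, 0, 1.5, 0, 0, 0, 0.5, 0, 0, 1.5, 0, 0, 0, 0.5, 0, 0, 1.5, 0, 0, 0, 0.5, 0, 0, 2, 0, 0, 0, 0.5, 0, 0, 2, 0, 0, 0, 0.5, 0, 0, 2, 0, 0, 0, 0.5, 0, 0, 2, 0, 0, 0, 0.5, 0, 0, 0, 0, 0, 0, 0.5, 0, 0, 0, 0, 0, 0])

```text
time_s: 29.67
tcp_pos: [516.5, 82.4, 199.1]
tcp_rot: [[0.723, 0.691, 0.004], [0.691, -0.723, 0.0], [0.003, 0.003, -1.0]]
force: [0.2, 0.2, -0.7]
width: 0.672
```

```bash
python3 m0.py | grep -A1 -E "mat|tray"; python3 - <<'E'
from h import *
s,f=snap('wrist','w21.png'); print(s['tcp_pos'],s['force'],s['width'])
s,f=snap('top','t21.png')
E
```

```text
mat [ 453.8 -300.1] [237.1 147.6] 5.2
tray(z34) [490.3 327.2] [183.9 178.9] 84.2
tray(z0) [492.6 334.9] [188.5 183.3] 84.2
span [[ 520.5 -286.5   21. ]
[515.39488939  82.24725223 197.35399252] [ 0.29225597  0.04492653 -0.94857763] 0.6780314108925922
```

View pics/w21.png

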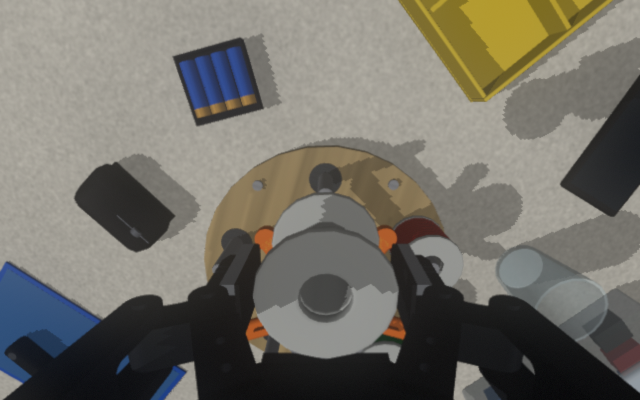

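View pics/t21.png

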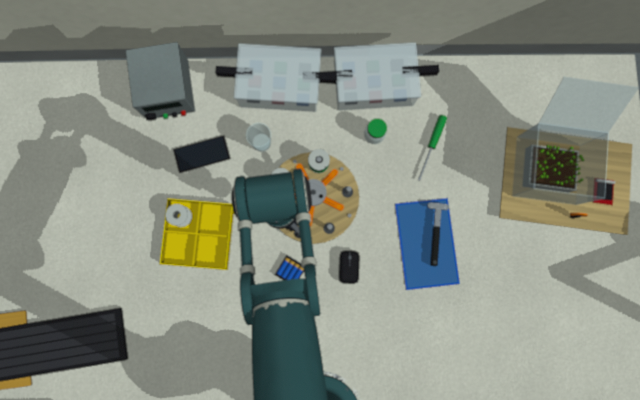

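Request:
servo_tool(moves=[0.5, -0.6, 1.79, 0, 0, 0, -0.072, 0.5, -0.6, 1.79, 0, 0, 0, -0.072, 0.5, -0.6, 1.79, 0, 0, 0, -0.072, 0.5, -0.6, 1.79, 0, 0, 0, -0.072, 0.5, -0.6, 1.79, 0, 0, 0, -0.072, 0.5, -0.6, 1.79, 0, 0, 0, -0.072, 0.5, -0.6, 1.79, 0, 0, 0, -0.072, 0.5, -0.6, 1.79, 0, 0, 0, -0.072, 0.5, -0.6, 1.79, 0, 0, 0, -0.072, 0.5, -0.6, 1.79, 0, 0, 0, -0.072, 0.5, -0.6, 1.79, 0, 0, 0, -0.072, 0.5, -0.6, 1.79, 0, 0, 0, -0.072])

```text
time_s: 30.82
tcp_pos: [441.9, 297.2, 194.8]
tcp_rot: [[0.995, -0.104, -0.003], [-0.104, -0.995, -0.002], [-0.003, 0.002, -1.0]]
force: [0.4, 0.4, 0.5]
width: 0.674
```

Request:
servo_tool(moves=[0.5, 0, 0, -2, 0, 0, 0, 0.5, 0, 0, -3, 0, 0, 0, 0.5, 0, 0, -3, 0, 0, 0, 0.5, 0, 0, -3, 0, 0, 0, 0.5, 0, 0, -2, 0, 0, 0, 0.5, 0, 0, -0.7, 0, 0, 0, 0.5, 0, 0, 0, 0, 0, 0, 0.5, 0, 0, 0, 0, 0, 0, 0.5, 0, 0, 0, 0, 0, 0])

```text
time_s: 31.57
tcp_pos: [444.4, 297.7, 61.1]
tcp_rot: [[0.995, -0.101, 0.002], [-0.101, -0.995, 0.001], [0.002, -0.001, -1.0]]
force: [0.1, -0.3, -0.5]
width: 0.684
```

```bash
python3 - <<'E'
from h import *
s,f=snap('wrist','w22.png'); print(s['tcp_pos'],s['force'],s['width'])
E
```

```text
[444.40441026 297.66484455  61.11736205] [ 0.13609053 -0.32540339 -0.45363322] 0.6835133586385574
```

View pics/w22.png

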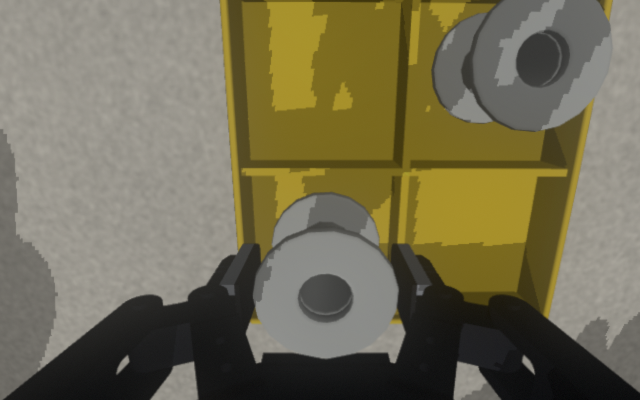

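Request:
servo_tool(moves=[0.5, -0.1, 0, -1, 0, 0, 0, 0.5, 0, 0, -0.7, 0, 0, 0, 0.5, 0, 0, -0.6, 0, 0, 0, 0.5, 0, 0, -0.3, 0, 0, 0, 0.5, 0, 0, 0, 0, 0, 0, 0.5, 0, 0, 0, 0, 0, 0])

```text
time_s: 32.12
tcp_pos: [442.0, 296.8, 33.7]
tcp_rot: [[0.995, -0.101, -0.001], [-0.101, -0.995, -0.001], [-0.001, 0.001, -1.0]]
force: [-2.7, -0.9, 4.4]
width: 0.68
```

Request:
servo_tool(moves=[0.9, 0, 0, 0, 0, 0, 0, 0.9, 0, 0, 0, 0, 0, 0, 0.9, 0, 0, 0, 0, 0, 0, 0.9, 0, 0, 1, 0, 0, 0, 0.9, 0, 0, 2, 0, 0, 0, 0.9, 0, 0, 3, 0, 0, 0, 1, 0, 0, 3, 0, 0, 0, 1, 0, 0, 3, 0, 0, 0, 1, 0, 0, 4, 0, 0, 0, 1, 0, 0, 2, 0, 0, 0, 1, 0, 0, 0, 0, 0, 0])

```text
time_s: 33.03
tcp_pos: [445.8, 299.2, 221.5]
tcp_rot: [[0.995, -0.101, 0.011], [-0.101, -0.995, 0.006], [0.01, -0.008, -1.0]]
force: [0.3, 0.5, 0.9]
width: 0.996
```

```bash
python3 - <<'E'
from h import *
s,f=snap('wrist','w23.png'); print(s['tcp_pos'],s['force'],s['width'],s['joints'])
s,f=snap('top','t23.png'); cv2.imwrite('pics/t23d.png',cv2.resize(f['frame'][190:300,380:480],None,fx=5,fy=5,interpolation=2))
E
```

```text
[445.8091587  299.1704381  221.49156357] [0.31689874 0.51039596 0.88149841] 0.9963999873531071 [5.44637657e-01 5.50191631e-04 1.91868743e+00 2.33722023e-05
 1.20989725e+00 6.45647628e-01]
```

View pics/w23.png

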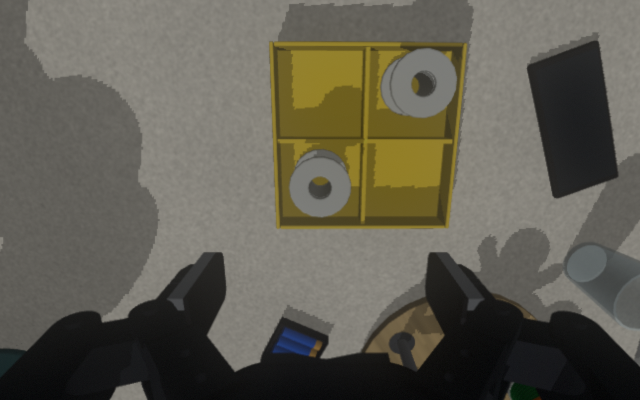

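View pics/t23d.png

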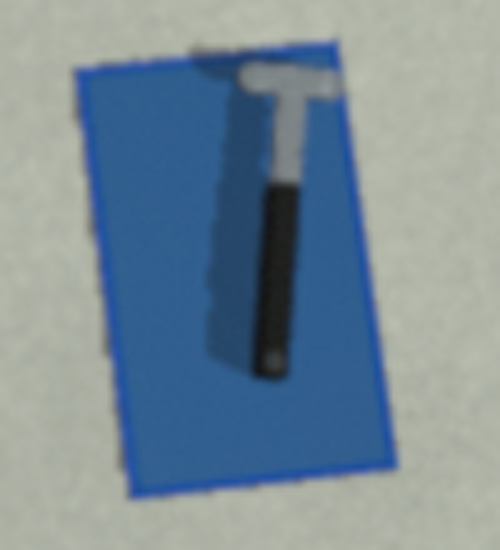

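```bash
python3 - <<'E'
from h import *
f=grab_frame('top')
def c(u,ox,oy): u=np.array(u,float).reshape(-1,2); return (u+.5)/5-.5+[ox,oy]
print(onz(f,c([291,79],380,190),21).round(1),onz(f,c([276,281],380,190),27).round(1))
E
```

```text
[[ 556.2 -331.9   21. ]] [[ 445.2 -316.9   27. ]]
```

Request:
servo_tool(moves=[1, 0.15, -3, 0, 0, 0, 0.11, 1, 0.15, -3.6, 0, 0, 0, 0.11, 1, 0.15, -3.6, 0, 0, 0, 0.11, 1, 0.15, -3.6, 0, 0, 0, 0.11, 1, 0.15, -3.6, 0, 0, 0, 0.11, 1, 0.15, -3.6, 0, 0, 0, 0.11, 1, 0.15, -3.6, 0, 0, 0, 0.11, 1, 0.15, -3.6, 0, 0, 0, 0.11, 1, 0.15, -3.6, 0, 0, 0, 0.11, 1, 0.15, -3.6, 0, 0, 0, 0.11, 1, 0.15, -3.6, 0, 0, 0, 0.11, 1, 0.15, -3.6, 0, 0, 0, 0.11])

```text
time_s: 34.18
tcp_pos: [458.5, -124.5, 211.5]
tcp_rot: [[0.356, 0.935, -0.004], [0.935, -0.356, 0.001], [-0.0, -0.004, -1.0]]
force: [-0.1, 0.3, -0.0]
width: 0.999
```

Request:
servo_tool(moves=[1, 0.15, -3.25, 0, 0, 0, 0.04, 1, 0.15, -3.25, 0, 0, 0, 0.04, 1, 0.15, -3.25, 0, 0, 0, 0.04, 1, 0.15, -3.25, 0, 0, 0, 0.04, 1, 0.15, -3.25, 0, 0, 0, 0.04, 1, 0.15, -3.25, 0, 0, 0, 0.03, 1, 0, 0, 0, 0, 0, 0, 1, 0, 0, 0, 0, 0, 0, 1, 0, 0, 0, 0, 0, 0, 1, 0, 0, 0, 0, 0, 0, 1, 0, 0, 0, 0, 0, 0])

```text
time_s: 35.1
tcp_pos: [469.0, -316.8, 213.1]
tcp_rot: [[0.137, 0.991, -0.001], [0.991, -0.137, 0.001], [0.001, -0.001, -1.0]]
force: [-0.4, -0.5, -0.5]
width: 1.001
```

```bash
python3 - <<'E'
from h import *
s,f=snap('wrist','w24.png'); print(s['tcp_pos'],s['tcp_rot'][:,0])
E
python3 span.py
```

```text
[ 469.01308937 -316.83833472  213.10855944] [1.37308405e-01 9.90527937e-01 8.99124811e-04]
mat [ 453.1 -303.7] [238.4 149.1] 5.1
head [ 526.7 -327.3] [55.7 53.5] 76.5 bbox [ 498.50574 -360.32623] [ 558.7587  -305.88763]
grip [ 444.6 -322. ] [ 17.7 106.4] 83.2 bbox [ 391.17188 -336.23032] [ 497.94724 -308.24597]
cross [ 546.9 -332.2] [55.7 11.9] 76.5
```

View pics/v1.png

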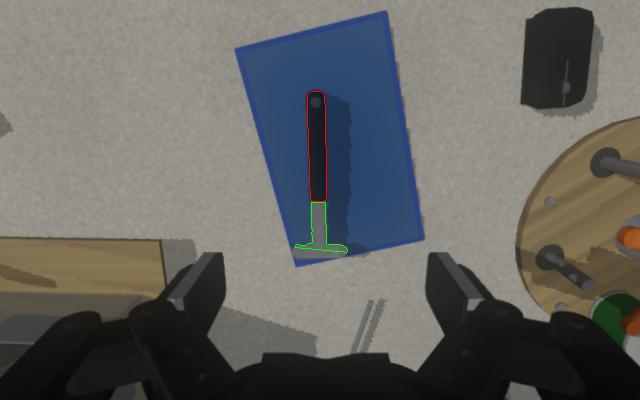

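Request:
servo_tool(moves=[1, 0.33, -0.86, -2, 0, 0, 0.019, 0.6, 0, 0, -3, 0, 0, 0, 0.6, 0, 0, -3, 0, 0, 0, 0.6, 0, 0, -3, 0, 0, 0, 0.6, 0, 0, -3, 0, 0, 0, 0.6, 0, 0, -3, 0, 0, 0, 0.6, 0, 0, -1.5, 0, 0, 0, 0.6, 0, 0, -1, 0, 0, 0, 0.6, 0, 0, 0, 0, 0, 0, 0.6, 0, 0, 0, 0, 0, 0, 0.6, 0, 0, 0, 0, 0, 0])

```text
time_s: 36.12
tcp_pos: [473.9, -327.7, 20.5]
tcp_rot: [[0.119, 0.993, 0.002], [0.993, -0.119, -0.002], [-0.001, 0.003, -1.0]]
force: [0.6, 0.3, -0.0]
width: 0.599
```

```bash
python3 - <<'E'
from h import *
s,f=snap('wrist','w25.png'); print(s['tcp_pos'],s['tcp_rot'],s['force'],s['time_s'])
E
```

```text
[ 473.93512332 -327.66577414   20.4593337 ] [[ 0.11932937  0.99285193  0.00235496]
 [ 0.9928536  -0.11932534 -0.00178646]
 [-0.00149269  0.0025513  -0.99999563]] [ 0.56616271  0.34646792 -0.04461012] 36.1167
```

View pics/w25.png

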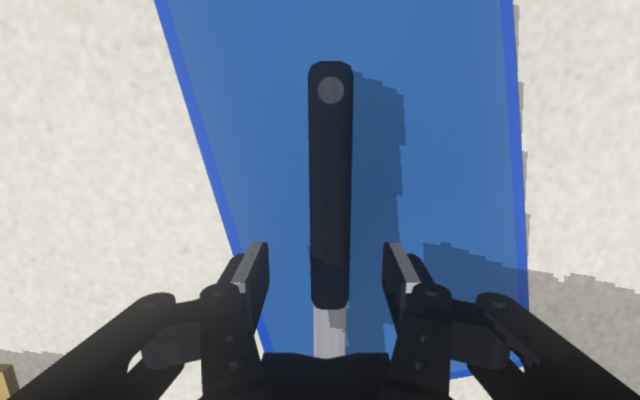

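Request:
servo_tool(moves=[0.6, -0.05, 0.2, -0.8, 0, 0, 0, 0.6, 0, 0, -0.5, 0, 0, 0, 0.6, 0, 0, 0, 0, 0, 0, 0, 0, 0, 0, 0, 0, 0, 0, 0, 0, 0, 0, 0, 0, 0, 0, 0, 0, 0, 0, 0, 0, 0, 0, 0, 0, 0, 0, 0, 0, 0, 0, 0, 0, 0, 0, 0, 0, 0, 0, 0, 0], force=80)

```text
time_s: 36.92
tcp_pos: [472.4, -325.2, 6.2]
tcp_rot: [[0.12, 0.993, 0.001], [0.993, -0.12, -0.0], [-0.0, 0.001, -1.0]]
force: [-0.6, 0.5, 2.8]
width: 0.187
```

```bash
python3 - <<'E'
from h import *
s,f=snap('wrist','w26.png'); print(s['tcp_pos'],s['force'],s['tcp_rot'][:,0],s['width'])
E
```

```text
[ 472.35229151 -325.21288321    6.15468352] [-0.62401405  0.53862191  2.76253955] [ 1.19750542e-01  9.92803946e-01 -3.63591847e-04] 0.18746984135252823
```

View pics/w26.png

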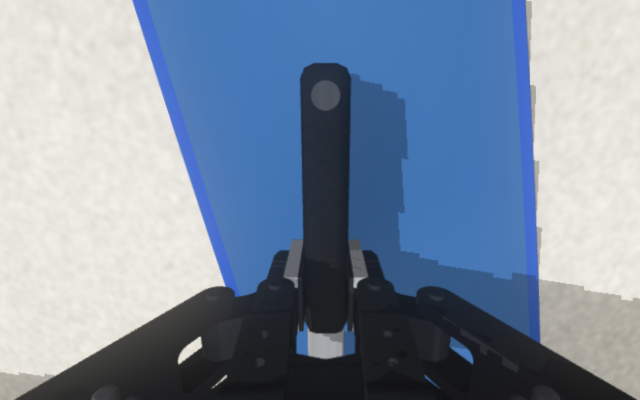

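Request:
servo_tool(moves=[0, 0, 0, 0.5, 0, 0, 0, 0, 0, 0, 1, 0, 0, 0, 0, 0, 0, 2, 0, 0, 0, 0, 0, 0, 3, 0, 0, 0, 0, 0, 0, 3, 0, 0, 0, 0, 0, 0, 3, 0, 0, 0, 0, 0, 0, 3, 0, 0, 0, 0, 0, 0, 3, 0, 0, 0, 0, 0, 0, 3, 0, 0, 0, 0, 0, 0, 3, 0, 0, 0, 0, 0, 0, 3, 0, 0, 0, 0, 0, 0, 1.7, 0, 0, 0])

```text
time_s: 37.97
tcp_pos: [472.9, -325.5, 302.8]
tcp_rot: [[0.12, 0.993, 0.004], [0.993, -0.12, -0.003], [-0.003, 0.005, -1.0]]
force: [-0.3, -0.1, -1.2]
width: 0.191
```

Request:
servo_tool(moves=[0, 1.22, 3.41, 0, 0, 0, -0.0256, 0, 1.22, 3.41, 0, 0, 0, -0.0256, 0, 1.22, 3.41, 0, 0, 0, -0.0256, 0, 1.22, 3.41, 0, 0, 0, -0.0256, 0, 1.22, 3.41, 0, 0, 0, -0.0256, 0, 1.22, 3.41, 0, 0, 0, -0.0256, 0, 1.22, 3.41, 0, 0, 0, -0.0256, 0, 1.22, 3.41, 0, 0, 0, -0.0256, 0, 1.22, 3.41, 0, 0, 0, -0.0256, 0, 1.22, 3.41, 0, 0, 0, -0.0256, 0, 1.22, 3.41, 0, 0, 0, -0.0256, 0, 1.22, 3.41, 0, 0, 0, -0.0256])

```text
time_s: 38.97
tcp_pos: [618.3, 86.1, 298.3]
tcp_rot: [[0.415, 0.91, -0.0], [0.91, -0.415, -0.0], [-0.0, -0.0, -1.0]]
force: [0.4, -0.3, -0.7]
width: 0.19
```

Request:
servo_tool(moves=[0, 0, 0, 0, 0, 0, 0, 0, 0, 0, 0, 0, 0, 0, 0, 0, 0, 0, 0, 0, 0, 0, 0, 0, 0, 0, 0, 0, 0, 0, 0, 0, 0, 0, 0])

```text
time_s: 39.38
tcp_pos: [618.1, 82.8, 298.0]
tcp_rot: [[0.416, 0.909, -0.0], [0.909, -0.416, -0.0], [-0.0, 0.0, -1.0]]
force: [0.3, 0.1, -0.9]
width: 0.193
```

```bash
python3 - <<'E'
from h import *
s,f=snap('wrist','w27.png'); print(s['tcp_pos'],s['tcp_rot'],s['force'],s['time_s'],s['width'])
E
```

```text
[618.13939032  82.84300524 297.99222524] [[ 4.15751869e-01  9.09478083e-01 -9.63412383e-07]
 [ 9.09478034e-01 -4.15751847e-01 -3.27994602e-04]
 [-2.98704442e-04  1.35488166e-04 -9.99999946e-01]] [ 0.27879105  0.10832703 -0.94559592] 39.3833 0.1929119325923408
```

View pics/w27.png

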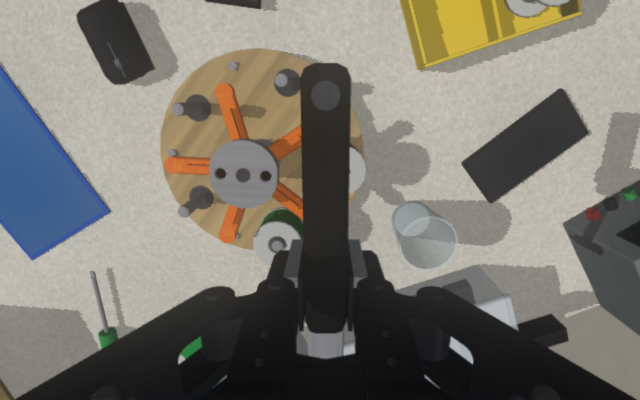

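```bash
python3 - <<'E'
from collar import *
s=get_state(); f=grab_frame('wrist'); print(s['tcp_pos']); 
for r in [(213,165,228,183),(257,167,274,185)]: holes(f,s,r)
E
```

```text
[618.20662019  82.89650953 298.05140942]
[3, 4, 10, 9, 69] [220.4 173. ] [[575.3  -9.4 118. ]] 269.4327374318125
[4, 4, 10, 10, 73] [265.4 175.4] [[595.6  29.2 118. ]] 306.4930668057599
```

Request:
servo_tool(moves=[0, -2.13, -0.67, 0, 0, 0, -0.018, 0, -2.13, -0.67, 0, 0, 0, -0.018, 0, -2.13, -0.67, 0, 0, 0, -0.018, 0, -2.13, -0.67, 0, 0, 0, 0, 0, -2.13, -0.69, -2, 0, 0, 0, 0, 0, 0, -3, 0, 0, 0, 0, 0, 0, -3, 0, 0, 0, 0, 0, 0, -3, 0, 0, 0, 0, 0, 0, -3, 0, 0, 0, 0, 0, 0, -2, 0, 0, 0, 0, 0, 0, 0, 0, 0, 0, 0, 0, 0, 0, 0, 0, 0])

```text
time_s: 40.48
tcp_pos: [510.9, 49.9, 137.0]
tcp_rot: [[0.464, 0.886, -0.003], [0.886, -0.464, -0.0], [-0.001, -0.002, -1.0]]
force: [-0.1, 0.4, -0.6]
width: 0.187
```

Request:
servo_tool(moves=[0, 0, 0, 0, 0, 0, 0, 0, 0, 0, 0, 0, 0, 0, 0, 0, 0, 0, 0, 0, 0, 0, 0, 0, 0, 0, 0, 0, 0, 0, 0, 0, 0, 0, 0])

```text
time_s: 40.9
tcp_pos: [512.7, 50.6, 138.9]
tcp_rot: [[0.463, 0.886, 0.002], [0.886, -0.463, 0.0], [0.001, 0.002, -1.0]]
force: [-0.2, -0.4, -1.3]
width: 0.187
```

```bash
python3 chk.py 83.5 c8.png; python3 -c "
from h import *
s=get_state();print(s['tcp_rot'][:,0])"
```

```text
[512.7  50.6 138.9]
[[316.8 194. ]
 [318.3 207.2]
 [317.5 200.5]
 [316.8 189.3]
 [318.2 202.5]
 [317.5 195.8]
 [316.6 187.3]
 [318.4 204.6]]
[4.62773858e-01 8.86476238e-01 4.85424484e-04]
```

View pics/c8.png

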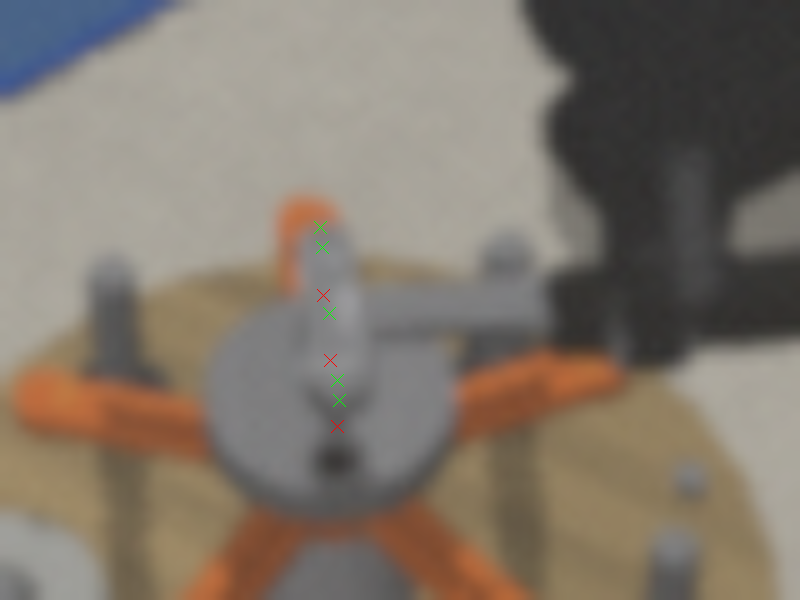

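Request:
servo_tool(moves=[0, -0.03, -0.1, -0.5, 0, 0, 0, 0, 0, 0, -0.5, 0, 0, 0, 0, 0, 0, -0.3, 0, 0, 0, 0, 0, 0, -0.2, 0, 0, 0, 0, 0, 0, -0.2, 0, 0, 0, 0, 0, 0, -0.2, 0, 0, 0, 0, 0, 0, -0.1, 0, 0, 0, 0, 0, 0, 0, 0, 0, 0, 0, 0, 0, 0, 0, 0, 0])

```text
time_s: 41.75
tcp_pos: [511.7, 49.5, 117.8]
tcp_rot: [[0.463, 0.886, -0.0], [0.886, -0.463, -0.0], [-0.0, -0.0, -1.0]]
force: [-0.0, -0.2, -1.2]
width: 0.193
```

Request:
servo_tool(moves=[0, 0, 0, -0.2, 0, 0, 0, 0, 0, 0, -0.2, 0, 0, 0, 0, 0, 0, -0.15, 0, 0, 0, 0, 0, 0, 0, 0, 0, 0, 0, 0, 0, 0, 0, 0, 0])

```text
time_s: 42.17
tcp_pos: [511.5, 49.5, 112.1]
tcp_rot: [[0.463, 0.886, -0.0], [0.886, -0.463, -0.0], [-0.0, -0.0, -1.0]]
force: [0.6, -0.0, -1.3]
width: 0.193
```

```bash
python3 chk.py 83.5 c9.png; python3 - <<'E'
from h import *
s=get_state();print(s['tcp_rot'][:,0],s['force'],s['ft_torque'])
a=np.radians(152.35)-np.arange(0,0.81,.05); P=8.35*np.c_[np.cos(a),np.sin(a)]; print((np.diff(P,axis=0)/2).round(3).tolist())
E
```

```text
[511.5  49.5 112.1]
[[317.1 199.8]
 [318.5 212.8]
 [317.8 206.2]
 [317.  195.2]
 [318.5 208.3]
 [317.7 201.7]
 [316.8 193.2]
 [318.7 210.4]]
[4.62831804e-01 8.86446118e-01 2.67888382e-05] [ 0.55198011  0.39813264 -1.28843765] [ 0.04195945 -0.02853804 -0.00708894]
[[0.101, 0.182], [0.11, 0.177], [0.119, 0.171], [0.128, 0.165], [0.136, 0.159], [0.143, 0.152], [0.151, 0.144], [0.158, 0.137], [0.164, 0.129], [0.171, 0.12], [0.176, 0.111], [0.182, 0.102], [0.187, 0.093], [0.191, 0.084], [0.195, 0.074], [0.199, 0.064]]
```

View pics/c9.png

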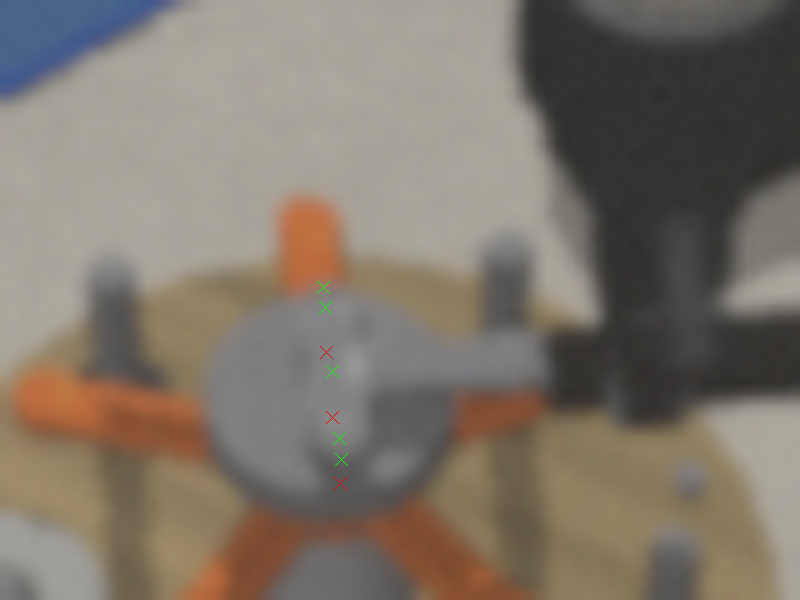

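Inserted about 9 mm deep without contact force. Turn clockwise.

Request:
servo_tool(moves=[0, 0.101, 0.182, 0, 0, 0, -0.025, 0, 0.101, 0.182, 0, 0, 0, -0.025, 0, 0.11, 0.177, 0, 0, 0, -0.025, 0, 0.11, 0.177, 0, 0, 0, -0.025, 0, 0.119, 0.171, 0, 0, 0, -0.025, 0, 0.119, 0.171, 0, 0, 0, -0.025, 0, 0.128, 0.165, 0, 0, 0, -0.025, 0, 0.128, 0.165, 0, 0, 0, -0.025, 0, 0, 0, 0, 0, 0, 0])

```text
time_s: 43.02
tcp_pos: [521.4, 62.3, 112.4]
tcp_rot: [[0.629, 0.777, 0.001], [0.777, -0.629, -0.002], [-0.001, 0.002, -1.0]]
force: [0.8, -5.4, -2.4]
width: 0.193
```

```bash
python3 chk.py 83.5 c10.png|head -1; python3 - <<'E'
from h import *
s=get_state();print(s['tcp_rot'][:,0],s['force'],s['ft_torque'])
E
```

```text
[521.4  62.3 112.4]
[ 0.62847701  0.7778274  -0.00109035] [ 1.57348874 -4.14984293 -2.35536576] [-0.72954252 -0.24328748  0.27141286]
```

View pics/c10.png

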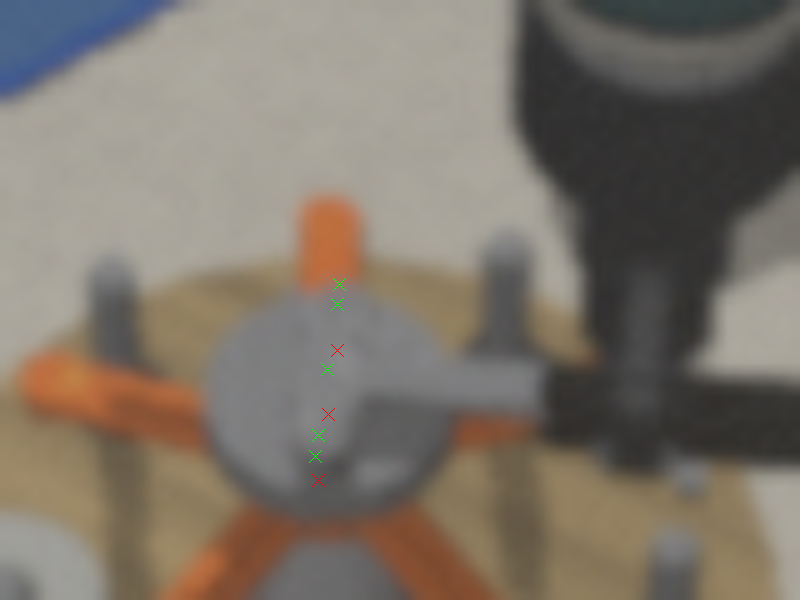

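Request:
servo_tool(moves=[0, 0.136, 0.159, 0, 0, 0, -0.025, 0, 0.136, 0.159, 0, 0, 0, -0.025, 0, 0.143, 0.152, 0, 0, 0, -0.025, 0, 0.143, 0.152, 0, 0, 0, -0.025, 0, 0.151, 0.144, 0, 0, 0, -0.025, 0, 0.151, 0.144, 0, 0, 0, -0.025, 0, 0.158, 0.137, 0, 0, 0, -0.025, 0, 0.158, 0.137, 0, 0, 0, -0.025, 0, 0.164, 0.129, 0, 0, 0, -0.025, 0, 0.164, 0.129, 0, 0, 0, -0.025, 0, 0, 0, 0, 0, 0, 0])

```text
time_s: 44.03
tcp_pos: [536.3, 76.4, 112.2]
tcp_rot: [[0.802, 0.598, 0.0], [0.598, -0.802, -0.003], [-0.001, 0.002, -1.0]]
force: [1.8, -6.3, -1.3]
width: 0.192
```

```bash
python3 chk.py 83.5 c11.png|head -1; python3 - <<'E'
from h import *
s=get_state();print(s['tcp_rot'][:,0],s['force'],s['ft_torque'])
E
```

```text
[536.3  76.4 112.2]
[ 0.80129727  0.59826538 -0.00111006] [ 1.64655969 -5.09187167 -1.93975085] [-0.86748658 -0.25968799  0.2628204 ]
```

View pics/c11.png

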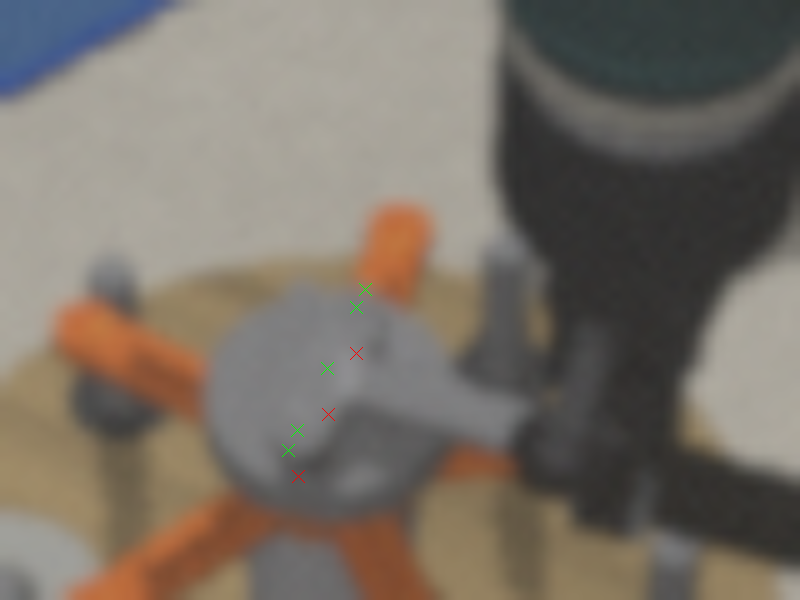

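Request:
servo_tool(moves=[0, 0.171, 0.12, 0, 0, 0, -0.025, 0, 0.171, 0.12, 0, 0, 0, -0.025, 0, 0.176, 0.111, 0, 0, 0, -0.025, 0, 0.176, 0.111, 0, 0, 0, -0.025, 0, 0.182, 0.102, 0, 0, 0, -0.025, 0, 0.182, 0.102, 0, 0, 0, -0.025, 0, 0.187, 0.093, 0, 0, 0, -0.025, 0, 0.187, 0.093, 0, 0, 0, -0.025, 0, 0, 0, 0, 0, 0, 0, 0, 0, 0, 0, 0, 0, 0])

```text
time_s: 44.97
tcp_pos: [550.4, 84.8, 112.2]
tcp_rot: [[0.904, 0.427, 0.0], [0.427, -0.904, -0.003], [-0.001, 0.003, -1.0]]
force: [0.5, -5.3, -1.8]
width: 0.189
```

```bash
python3 chk.py 83.5 c12.png|head -1; python3 - <<'E'
from h import *
s=get_state();print(s['tcp_rot'][:,0],s['force'],s['ft_torque'])
E
```

```text
[550.4  84.8 112.2]
[ 0.90412546  0.42726594 -0.00098561] [ 0.79903548 -5.6403105  -1.64798237] [-0.88200304 -0.14068751  0.35148838]
```

View pics/c12.png

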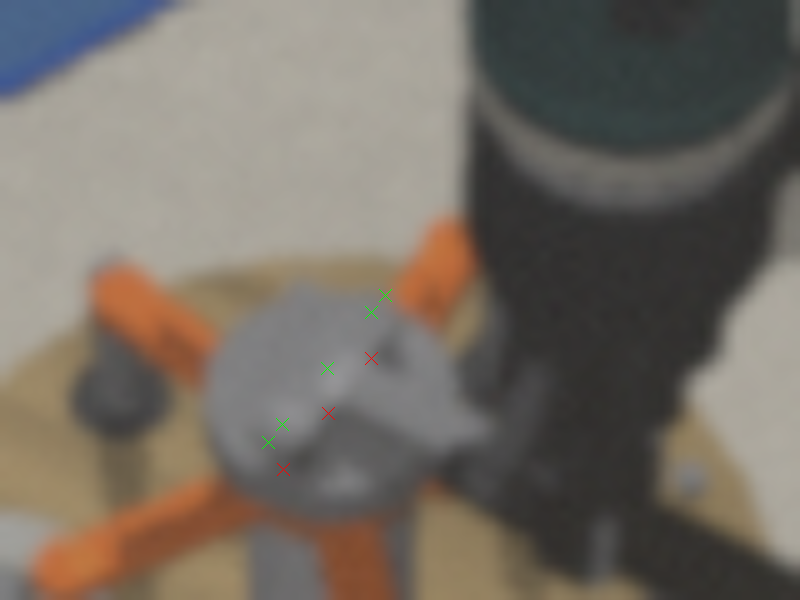

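Request:
servo_tool(moves=[0, 0.191, 0.084, 0, 0, 0, -0.025, 0, 0.191, 0.084, 0, 0, 0, -0.025, 0, 0.195, 0.074, 0, 0, 0, -0.025, 0, 0, 0, 0, 0, 0, 0, 0, 0, 0, 0, 0, 0, 0])

```text
time_s: 45.48
tcp_pos: [556.1, 87.2, 112.2]
tcp_rot: [[0.934, 0.358, -0.0], [0.358, -0.934, -0.003], [-0.001, 0.003, -1.0]]
force: [0.7, -6.2, -1.3]
width: 0.189
```

```bash
python3 chk.py 83.5 c13.png|head -1; python3 - <<'E'
from h import *
s=get_state();print(s['tcp_rot'][:,0],s['force'],s['ft_torque'])
E
```

```text
[556.1  87.2 112.2]
[ 0.93357357  0.3583842  -0.00107966] [ 0.13141194 -6.88652989 -1.57265137] [-0.96131374 -0.13859881  0.35169579]
```

View pics/c13.png

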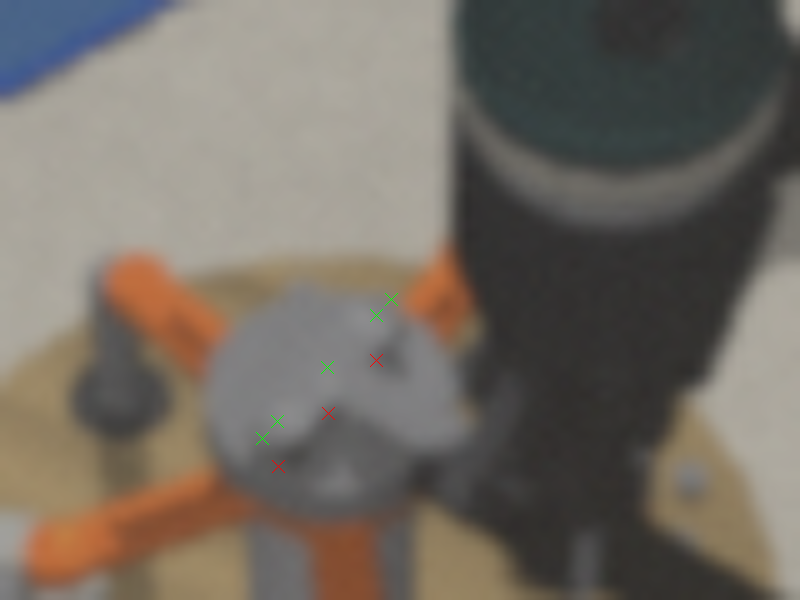

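Request:
servo_tool(moves=[0, 0.195, 0.074, 0, 0, 0, -0.025, 0, 0.199, 0.064, 0, 0, 0, -0.025, 0, 0, 0, 0, 0, 0, 0, 0, 0, 0, 0, 0, 0, 0])

```text
time_s: 45.92
tcp_pos: [559.3, 88.3, 112.0]
tcp_rot: [[0.95, 0.312, -0.002], [0.312, -0.95, -0.004], [-0.003, 0.003, -1.0]]
force: [-1.1, -5.9, -0.4]
width: 0.195
```

```bash
python3 chk.py 83.5 c14.png|head -1; python3 - <<'E'
from h import *
s=get_state();print(s['tcp_rot'][:,0],s['force'],s['ft_torque'])
E
```

```text
[559.3  88.3 112. ]
[ 0.94989877  0.31254806 -0.0024554 ] [-0.34197197 -6.05976396 -0.68101121] [-1.05909019  0.07556721  0.76808552]
```

Request:
servo_tool(moves=[0, -0.199, -0.064, 0, 0, 0, 0.025, 0, -0.195, -0.074, 0, 0, 0, 0.025, 0, -0.195, -0.074, 0, 0, 0, 0.025, 0, 0, 0, 0, 0, 0, 0, 0, 0, 0, 0, 0, 0, 0])

```text
time_s: 46.43
tcp_pos: [554.1, 87.4, 112.4]
tcp_rot: [[0.925, 0.379, 0.0], [0.379, -0.925, -0.001], [-0.0, 0.001, -1.0]]
force: [0.4, -4.3, -0.8]
width: 0.191
```

```bash
python3 chk.py 83.5 c15.png|head -1; python3 - <<'E'
from h import *
s=get_state();print(s['tcp_rot'][:,0],s['force'],s['ft_torque'])
E
```

```text
[554.1  87.4 112.4]
[ 9.25163850e-01  3.79567739e-01 -4.26422036e-04] [ 1.15137619 -5.4092879  -1.65932156] [-0.88215606 -0.10726278 -0.03401141]
```

View pics/c15.png

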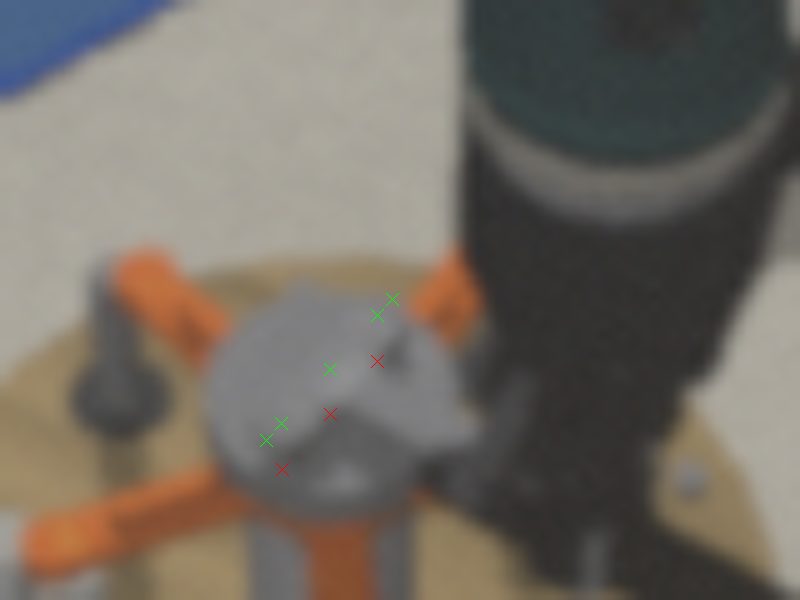

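Request:
servo_tool(moves=[0, 0.06, -0.14, 0, 0, 0, 0, 0, 0, 0, 0, 0, 0, 0, 0, 0, 0, 0, 0, 0, 0])

```text
time_s: 46.78
tcp_pos: [554.7, 87.1, 112.3]
tcp_rot: [[0.925, 0.38, -0.0], [0.38, -0.925, 0.001], [0.0, -0.001, -1.0]]
force: [-0.2, -0.1, -2.3]
width: 0.189
```

```bash
python3 - <<'E'
from h import *
s=get_state();print(s['tcp_pos'],s['tcp_rot'][:,0],s['force'],s['ft_torque'])
E
```

```text
[554.6550867   87.1468263  112.26673159] [9.25184421e-01 3.79517748e-01 2.57912257e-04] [-0.21776951 -0.06703465 -2.2615632 ] [-0.08828013  0.00133125 -0.00349575]
```

Request:
servo_tool(moves=[0, 0, 0, 0.3, 0, 0, 0, 0, 0, 0, 0.4, 0, 0, 0, 0, 0, 0, 0.8, 0, 0, 0, 0, 0, 0, 1.5, 0, 0, 0, 0, 0, 0, 3, 0, 0, 0, 0, 0, 0, 3, 0, 0, 0, 0, 0, 0, 1, 0, 0, 0, 0, 0, 0, 0, 0, 0, 0])

```text
time_s: 47.45
tcp_pos: [557.6, 87.2, 217.1]
tcp_rot: [[0.925, 0.38, 0.009], [0.38, -0.925, 0.001], [0.008, 0.002, -1.0]]
force: [-0.3, -0.2, -1.2]
width: 0.193
```

Request:
servo_tool(moves=[0, -0.97, -3.31, 0, 0, 0, 0.0905, 0, -0.97, -3.31, 0, 0, 0, 0.0905, 0, -0.97, -3.31, 0, 0, 0, 0.0905, 0, -0.97, -3.31, 0, 0, 0, 0.0905, 0, -0.97, -3.31, 0, 0, 0, 0.0905, 0, -0.97, -3.31, 0, 0, 0, 0.0905, 0, -0.97, -3.31, 0, 0, 0, 0.0905, 0, -0.97, -3.31, 0, 0, 0, 0.0905, 0, -0.97, -3.31, 0, 0, 0, 0.0905, 0, -0.97, -3.31, 0, 0, 0, 0.0905, 0, -0.97, -3.31, 0, 0, 0, 0.0905, 0, -0.97, -3.31, 0, 0, 0, 0.0905])

```text
time_s: 48.45
tcp_pos: [436.5, -311.3, 210.1]
tcp_rot: [[0.091, 0.996, -0.002], [0.996, -0.091, 0.002], [0.002, -0.002, -1.0]]
force: [-0.1, 0.5, -2.1]
width: 0.194
```

Request:
servo_tool(moves=[0, 0, 0, 0, 0, 0, 0, 0, 0, 0, -3, 0, 0, 0, 0, 0, 0, -3, 0, 0, 0, 0, 0, 0, -3, 0, 0, 0, 0, 0, 0, -3, 0, 0, 0, 0, 0, 0, -3, 0, 0, 0, 0, 0, 0, -2, 0, 0, 0, 0, 0, 0, -1.3, 0, 0, 0, 0, 0, 0, -0.7, 0, 0, 0, 0, 0, 0, 0, 0, 0, 0, 0, 0, 0, 0, 0, 0, 0, 0, 0, 0, 0, 0, 0, 0])

```text
time_s: 49.45
tcp_pos: [439.0, -310.9, 23.1]
tcp_rot: [[0.095, 0.995, 0.001], [0.995, -0.095, -0.001], [-0.001, 0.001, -1.0]]
force: [-0.4, 0.1, -1.7]
width: 0.191
```

```bash
python3 - <<'E'
from h import *
s,f=snap('wrist','w30.png'); print(s['force'],s['tcp_pos'],s['tcp_rot'][:,0])
s,f=snap('top','t30.png')
cv2.imwrite('pics/t30c.png',cv2.resize(f['frame'][140:260,240:400],None,fx=5,fy=5,interpolation=2))
E
```

```text
[-0.40853637  0.14906916 -1.70337618] [ 438.95972478 -310.90988377   23.0920169 ] [ 9.50532456e-02  9.95471831e-01 -8.44762918e-04]
```

View pics/w30.png

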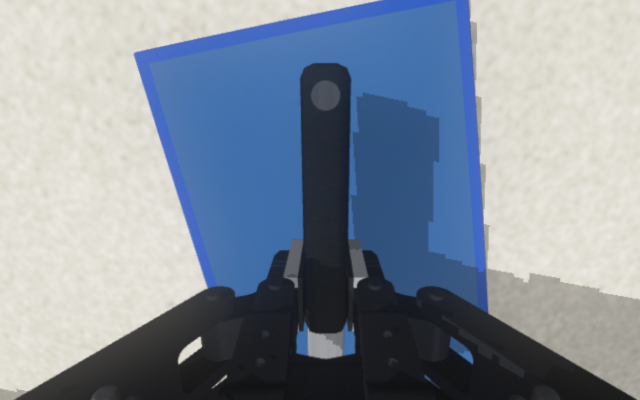

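View pics/t30c.png

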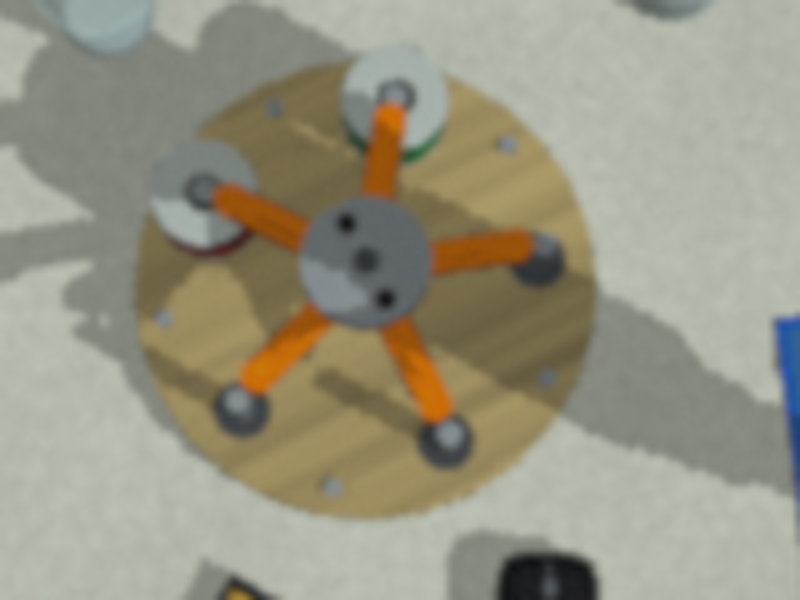

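Request:
servo_tool(moves=[0, 0, 0, -0.8, 0, 0, 0, 0, 0, 0, -0.5, 0, 0, 0, 0, 0, 0, -0.3, 0, 0, 0, 0, 0, 0, 0, 0, 0, 0, 0, 0, 0, 0, 0, 0, 0, 0.5, 0, 0, 0, 0, 0, 0, 0.5, 0, 0, 0, 0, 0, 0, 0.5, 0, 0, 0, 0, 0, 0, 0.5, 0, 0, 0.5, 0, 0, 0, 0.5, 0, 0, 1, 0, 0, 0, 0.6, 0, 0, 3, 0, 0, 0, 0.8, 0, 0, 4, 0, 0, 0])

```text
time_s: 50.55
tcp_pos: [435.7, -308.5, 89.6]
tcp_rot: [[0.095, 0.995, -0.006], [0.995, -0.095, 0.005], [0.004, -0.006, -1.0]]
force: [0.5, -0.8, 0.5]
width: 0.727
```

Request:
servo_tool(moves=[1, 0, 0, 4, 0, 0, 0, 1, 0, 0, 4, 0, 0, 0, 1, 0, 0, 4, 0, 0, 0, 1, 0, 0, 0, 0, 0, 0, 1, 0, 0, 0, 0, 0, 0, 1, 0, 0, 0, 0, 0, 0])

```text
time_s: 51.05
tcp_pos: [438.2, -310.5, 212.2]
tcp_rot: [[0.095, 0.995, 0.001], [0.995, -0.095, -0.001], [-0.001, 0.001, -1.0]]
force: [0.2, 0.5, -0.0]
width: 1.0
```

```bash
python3 span.py; python3 - <<'E'
from h import *
s,f=snap('wrist','w31.png'); print(s['force'],s['tcp_pos'],s['time_s'])
snap('top','t31.png'); snap('scene','s31.png')
from collar import holes
f=grab_frame('top')
def c(u,ox,oy): u=np.array(u,float).reshape(-1,2); return (u+.5)/5-.5+[ox,oy]
P=onz(f,c([[347,223],[386,298]],240,140),118);d=P[0]-P[1];print('hole angle',np.degrees(np.arctan2(d[1],d[0])))
E
```

```text
mat [ 453.  -303.7] [238.4 149. ] 5.1
head [ 496.3 -316.4] [58.4 62.2] 84.6 bbox [ 464.66162 -347.9607 ] [ 529.6185  -289.42758]
grip [ 410.5 -307.9] [ 17. 106.] 84.2 bbox [ 357.21512 -321.1566 ] [ 463.79745 -294.85696]
cross [ 519.8 -318.6] [58.4 15. ] 84.6
[ 0.45455855 -0.17947049 -0.0535657 ] [ 437.53799502 -309.9729673   210.63122988] 51.1
hole angle 26.23945163093834
```

View pics/v1.png

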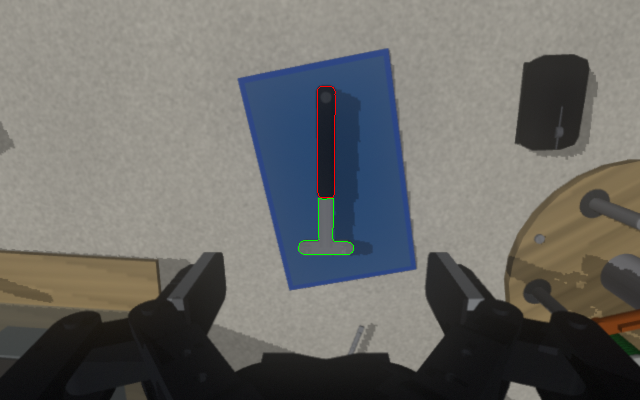

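View pics/s31.png

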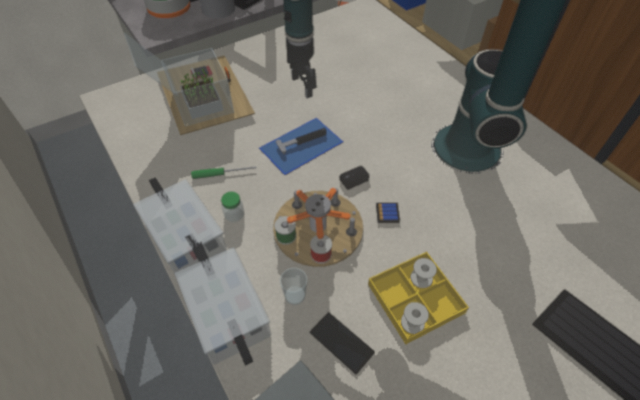

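View pics/t31.png

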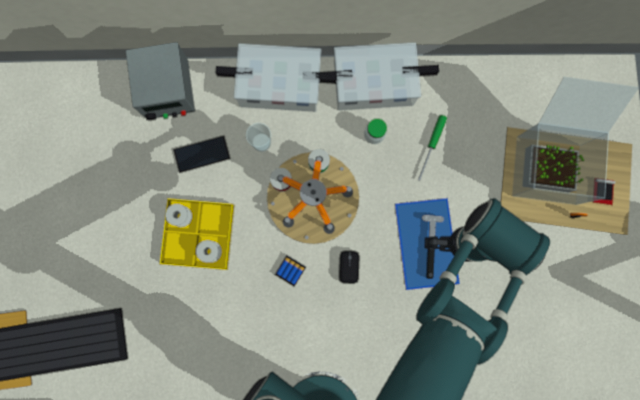

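All is in its place: the stand is locked, both empties stand in the tray, and the spanner lies on the mat. Handing in.

```bash
python3 -c "
from cell import *
print(close_job())"
```

```text
the job is handed in; nothing more can be done
None
```

The job is done and was handed in at about 51 s; it reported no verdict.

- **Release:** I fitted both prongs about 9 mm deep and turned the hold-down anticlockwise until the torque jumped at the stop. The top picture then showed the arms between the spindles.
- **Empties:** There were two empties on the stand. I lifted both off and stood each in its own, diagonally opposite tray compartment.
- **Knocked spanner:** While I was handling the spools, the spanner got shifted about 37 mm on its mat. I measured its position again and picked it up from there.
- **Lock:** I refitted both prongs with no contact force and turned the hold-down clockwise until the torque jumped at the stop.
- **Spanner:** I laid it back on the mat, prongs down.

**Last checks:**
- The pin holes lie at 26.2°, against 27.4° at the start, so the hold-down is slightly further clockwise than it began.
- Both empties look upright in the tray.
- The red and green spools look unmoved in the top picture.
- The spanner lies wholly within the mat outline.
- The gripper is clear of everything, with forces near zero.
- The bystanders look to be where they were.

**Disagreements:** The top and wrist cameras differed by 2 to 5 mm in places, which stayed within the clearances. A sideways pull of about 6 N showed during the clockwise turn, and I relaxed it before pulling the prongs out.

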